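# Put the daily check kit away

## Robot

A 6-joint arm with a two-finger parallel gripper is mounted at the origin on a cart in front of the work surface, level with it; the furniture and walls round the work are solid. World frame = base frame: x ahead of the robot, y to its left, z up, the work surface at z = 0. Lengths are in mm, angles in rad, forces in N, time in s.
With the tool pointing down it reaches from about 350 to 875 mm from the base axis. Payload 4.2 kg.
Tool frame: the origin (TCP) lies at the very end of the fingers, on their centre line; the grasp point (between the pads) lies 19 mm behind it (arm.pinch_z is the distance from the TCP to the grasp point, in mm); x points along the fingers, y is the direction in which the jaws open and shut, and the axes are right-handed (so a half turn about x gives the same grasp; the last joint's range is limited). The gripper opens to 85 mm and grips with 20 to 120 N. Pads are 22 mm wide; open, the fingers measure 114 mm over their backs; the gripper's body (76 mm by 85 mm) begins 54 mm behind the grasp point. The pads swing forward as they close: fully open they stand 13 mm farther back than shut.
Start: joints at [1.37, 0.385, 0.008, 0, -1.194, -0.259], TCP at [277.322, 560.082, 231.312] pointing down, gripper open.
Joint ranges: [-3.14, 3.14], [-1.21, 2.06], [-1.07, 1.41], [-3.16, 2.05], [-2.99, -0.16], [-3.1, 3.1]. Speed limits (rad/s): [2.79, 2.79, 3.14, 3.14, 3.14, 3.14].

## Interface

Orientations are given as a unit quaternion [x, y, z, w].
In Python, from bench import arm gives the robot as it stands.
- The arm moves only by the tool drive_tool, never from a script. Its argument "motion" is a list of rows, each a list of 4 numbers: the shift along the tool's x, y, z in mm, then the turn about the tool's x in degrees. In form: [[dx, dy, dz, spin], ...]. A call has 1 to 10 rows; each row shifts and turns the commanded pose from where the row before left it, along the tool's axes as they then stand; what a row does not reach is not made up. A row lasts 1/12 s, in which the tool goes at most 41.7 mm and 7.16 degrees, less where a joint would pass 70% of its speed; a pose out of reach is approached as far as the arm can. A call with a gripper value outside its range is refused whole. "grip" is the finger opening in mm, from 0 to 85.4, set as the call begins (left out, the last holds). The fingers move at their own pace and stop on an object; the grip force is fixed at half the most. Time passes only in rows, so rows that do not move let the fingers close. It gives the time, the measured TCP pose, the force and the opening at its end, in the units of the state.
- arm.read_state(): the state, without advancing time (a new reading comes with each control period).
- arm.get_image(name): name is "scene" or "top"; returns the picture (400x640x3 uint8, red, green, blue); there is no depth.
- arm.calibration(name): a dict with "K" (3x3 intrinsics, pixels), "eye" and "attitude" of the camera in the world. Camera axes: x right, y up, looking along -z (the intrinsics and any distortion apply to the point x, -y, -z); pixel columns grow to the right and rows downward; lengths in mm; the calibration is good to about 2 mm. A picture is of the moment at which its call begins. calibration takes no time and is no camera call.
- arm.job_done(): hands the job in, once; it reports no verdict.
The state is a dict: "clock": time; "joints": joint angles; "joint_vel": joint speeds; "joint_efforts": joint torques, N m; "position": TCP position; "ee_rot": TCP orientation; "contact_force": force on the tool from outside, world axes, zero at the start; "wrist_torque": the same for the moment, N m; "gripper_width": finger opening in mm.
Only numpy, scipy, OpenCV 4.12 (cv2) and the standard library are available. Lean on these libraries where they do the work, as an engineer would, in place of code of your own. Each camera call takes 0.05 s, during which the arm holds its last target. There are 200 camera calls.

## Task

The daily check kit has been left in a pile: three round steel check weights stand one on another on top of two flat test pieces that lie side by side. Set each weight upright and centred on the stand whose round seat is as wide as that weight, then lift the two test pieces together in one grip and lay them as a pair, flat and side by side, on the cradle between its end stops.

Things in the scene. Friction and masses are not known exactly. Their poses are not given: they have to be found in the camera images.
- weight_large_center (a point): The large check weight: a plain upright steel cylinder, 58 mm across and 42 mm high (loose, under 1 kg); at the start it stands on the two test pieces. The point is its centre, half-way up; z is its upright axis. It overhangs the test pieces by only 3 mm each side, so grip it across their long direction or above them.
- weight_medium_center (a point): The medium check weight: a plain upright steel cylinder, 42 mm across and 42 mm high (loose, under 1 kg); at the start it stands on the large weight. The point is its centre, half-way up; z is its upright axis.
- weight_small_center (a point): The small check weight: a plain upright steel cylinder, 28 mm across and 42 mm high (loose, under 1 kg); at the start it stands on the medium weight, at the top of the pile. The point is its centre, half-way up; z is its upright axis.
- piece_a_center (a point): One of the two flat test pieces, the grey one: a bar 26 mm wide, 154 mm long and about 10 mm thick (loose, about 35 g). At the start the two lie flat on the table, parallel, side by side and all but touching, the weights standing on the middle of the pair, so that the pair is 52 to 53 mm wide. The point is the bar's centre, 5 mm above its underside; y runs along its length, x across its width, z up.
- piece_b_center (a point): One of the two flat test pieces, the red one: a bar 26 mm wide, 154 mm long and about 10 mm thick (loose, about 35 g). At the start the two lie flat on the table, parallel, side by side and all but touching, the weights standing on the middle of the pair, so that the pair is 52 to 53 mm wide. The point is the bar's centre, 5 mm above its underside; y runs along its length, x across its width, z up.
- stand_large_seat (a point): The large stand: a fixed grey turned stand with a flat round black rubber seat 58 mm across (as wide as the large weight), 25 mm above the table, on a foot 74 mm across and under 12 mm high. The point is the centre of the seat's top face; z is up.
- stand_medium_seat (a point): The medium stand: a fixed grey turned stand with a flat round black rubber seat 42 mm across (as wide as the medium weight), 25 mm above the table, on a foot 58 mm across and under 12 mm high. The point is the centre of the seat's top face; z is up.
- stand_small_seat (a point): The small stand: a fixed grey turned stand with a flat round black rubber seat 28 mm across (as wide as the small weight), 25 mm above the table, on a foot 44 mm across and under 12 mm high. The point is the centre of the seat's top face; z is up.
- cradle_bed (a point): The cradle for the pair of test pieces: a fixed grey bar with a flat black rubber bed 52 mm wide and 176 mm long, 25 mm above the table, open along both sides; at each end stands a stop, 7 mm thick and 9 mm higher than the bed. Two flat feet, 74 mm wide and 5 mm high, lie under its ends (50 to 90 mm from the middle). The point is the centre of the bed's top face; y runs along the bed, x across it, z up.
There are look-alikes about, which are no part of the job. There is more than one size of the part that bears piece_a_center; the job needs the larger.

How it is judged:
By the outcome, as a careful person would: the job done as asked, in the order asked, and still so for the second after the job is handed in, with the robot touching nothing.
It also fails if it takes over 115 s, if anything falls off the work surface, if the arm or the gripper's body presses on something with over 40 N, if the wrist force passes 120 N, or if a joint passes its speed limit or range.

## Working session

There is one attempt and no reset: what is moved stays moved. The work goes in short steps, Python scripts to look and compute and a tool call to move; the robot and the scene stay as the last step left them, time stands still between calls to the robot, and variables do not carry over. Pictures are saved under pics/ and viewed, about 12 in all and at most 16, crops included, and the job is handed in when it is done.

Besides the shell and the picture viewer there is one more tool, called after "Emit:" by a JSON object that holds its "name" and its "arguments". drive_tool: Moves the arm, as the interface text tells. Its arguments: {"type":"object","properties":{"motion":{"type":"array"},"grip":{"type":"number"}},"required":["motion"]}

```bash
mkdir -p pics; python3 - <<'E'
from bench import arm
import cv2
for n in("scene","top"):
    c=arm.calibration(n);print(n,c)
    cv2.imwrite(f"pics/{n}0.png",arm.get_image(n)[:,:,::-1])
print(arm.read_state(),arm.pinch_z)
E
```

```text
scene {'K': array([[362.51283793,   0.        , 316.86347968],
       [  0.        , 362.51283793, 197.81719436],
       [  0.        ,   0.        ,   1.        ]]), 'eye': array([902.71461017, 614.48105055, 534.51841975]), 'attitude': array([0.14341814, 0.46913688, 0.83632115, 0.24476266])}
top {'K': array([[414.88881335,   0.        , 315.51420568],
       [  0.        , 414.88881335, 196.95210973],
       [  0.        ,   0.        ,   1.        ]]), 'eye': array([384.00335947,   2.01538744, 971.56072276]), 'attitude': array([ 0.05997526, -0.05762798, -0.69794237,  0.71130755])}
{'clock': 0.1, 'joints': array([ 1.36961667e+00,  3.85495072e-01,  6.76296414e-03, -4.23125445e-04,
       -1.19398962e+00, -2.58594799e-01]), 'joint_vel': array([-1.88609283e-05, -1.12076039e-03,  2.18329401e-03,  2.55162534e-03,
       -1.54321602e-05,  2.60865899e-03]), 'joint_efforts': array([-1.13409518e-03, -3.93321705e+01,  1.88927060e+01,  4.19790924e+00,
       -2.62400805e-03,  2.43364454e-06]), 'position': array([277.10147659, 559.63828934, 230.32360887]), 'ee_rot': array([-0.68837193,  0.1618649 ,  0.68861083,  0.16049602]), 'contact_force': array([ 0.10777421, -0.5162351 , -0.72631041]), 'wrist_torque': array([-0.02993556, -0.04774238,  0.00503172]), 'gripper_width': 85.56241530292948} 18.700000000000003
```

View pics/scene0.png

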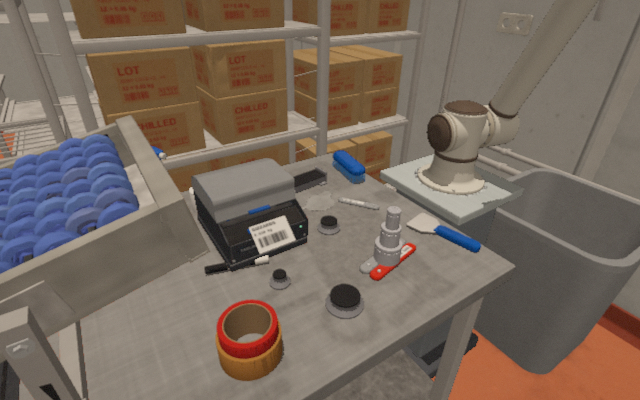

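View pics/top0.png

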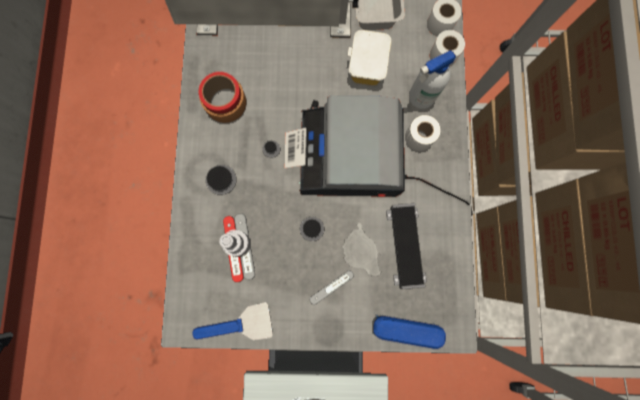

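The top view has the robot at the bottom, with x up and y to the left. It shows:
- **Pile:** about (235,245).
- **Stands:** seats at (220,179) large, (312,228) medium and (271,148) small.
- **Cradle:** (407,246).
- **Look-alikes:** the small grey bar at (331,288), the scraper at (235,325), the blue brush at (410,332) and the red ring at (221,93).

The piece I want is the grey bar beside the red one under the pile. The loose bar is shorter and is the decoy.

```bash
cat > h.py <<'E'
import numpy as np, cv2
from scipy.spatial.transform import Rotation as R
from bench import arm
C={n:arm.calibration(n) for n in("scene","top")}
def ray(n,u,v):
    c=C[n]; d=np.linalg.inv(c["K"])@[u,v,1]; d=d*[1,-1,-1]
    return c["eye"],R.from_quat(c["attitude"]).apply(d)
def onz(n,u,v,z):
    e,d=ray(n,u,v); return e+d*(z-e[2])/d[2]
def proj(n,p):
    c=C[n]; q=R.from_quat(c["attitude"]).inv().apply(np.array(p,float)-c["eye"])*[1,-1,-1]
    q=c["K"]@(q/q[2]); return q[:2]
def blobs(n,im,mask,z,amin=40,box=None):
    cs,_=cv2.findContours(mask.astype(np.uint8),cv2.RETR_EXTERNAL,cv2.CHAIN_APPROX_NONE)
    for c in cs:
        if cv2.contourArea(c)<amin: continue
        (u,v)=c[:,0].mean(0)
        if box and not(box[0]<u<box[2] and box[1]<v<box[3]): continue
        P=np.array([onz(n,*p,z)[:2] for p in c[:,0]],np.float32)
        r=cv2.minAreaRect(P); yield (u,v),r,cv2.contourArea(P)
E
python3 - <<'E'
from h import *
for n in C:
    im=arm.get_image(n); box=(165,100,450,320) if n=="top" else (255,160,420,320)
    m=(im.max(2)<55)
    for uv,r,a in blobs(n,im,m,25,40,box):
        print(n,np.round(uv),"c",np.round(r[0],1),"size",np.round(r[1],1),"ang",round(r[2],1),"eqd",round(2*(a/np.pi)**.5,1))
    h=cv2.cvtColor(im,cv2.COLOR_RGB2HSV)
    red=((h[...,0]<8)|(h[...,0]>172))&(h[...,1]>150)
    b2=(205,205,275,290) if n=="top" else (350,230,430,290)
    for uv,r,a in blobs(n,im,red,10,20,b2): print(n,"red",np.round(uv),np.round(r[0],1),np.round(r[1],1),round(r[2],1))
    crop=im[205:295,190:290] if n=="top" else im[195:285,345:445]
    cv2.imwrite(f"pics/c_{n}.png",cv2.resize(crop[:,:,::-1],None,fx=4,fy=4,interpolation=cv2.INTER_CUBIC))
a,b=[cv2.imread(f"pics/c_{n}.png") for n in C]
cv2.imwrite("pics/c1.png",np.hstack([a,b]))
E
```

```text
scene [345. 296.] c [589.8 237.3] size [55.1 54.9] ang 57.6 eqd 55.2
scene [279. 274.] c [667.1 120.9] size [26.3 24. ] ang 61.3 eqd 24.9
scene [328. 221.] c [475.4  17.7] size [38.7 37.1] ang 57.9 eqd 37.8
scene [307. 178.] c [ 406.3 -203. ] size [111.6  50.8] ang 7.1 eqd 73.1
scene red [382. 271.] [471.6 209.4] [69.2 28.6] 12.2
scene red [407. 252.] [392.3 193.9] [82.5 26.1] 16.2
top [311. 228.] c [471.   14.5] size [36.6 34.3] ang 1.1 eqd 35.9
top [407. 246.] c [ 434.9 -201.9] size [175.4  51.4] ang 5.9 eqd 103.1
top [219. 178.] c [583.8 232.6] size [54.6 52.4] ang 46.8 eqd 53.2
top [270. 147.] c [661.4 116.2] size [25.2 22.2] ang 27.8 eqd 23.3
top [333. 165.] c [663.4 -77.6] size [236.9 227.1] ang 89.9 eqd 109.0
top red [239. 271.] [375.4 182.9] [54.  22.8] 2.8
top red [229. 224.] [478.3 206.7] [32.7 23.2] 3.2
```

View pics/c1.png

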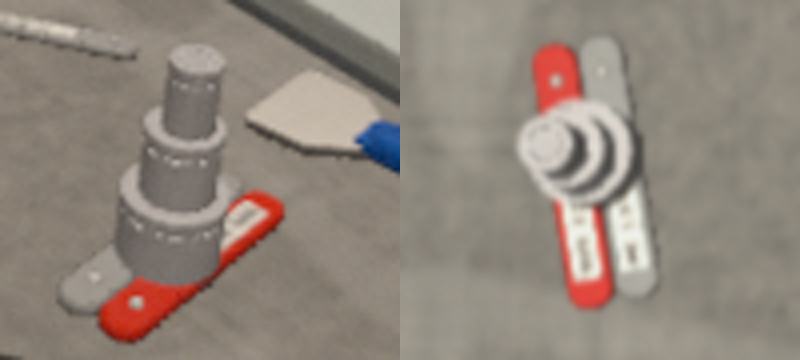

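The crops confirm the three-tier pile on the red and grey bars; the loose shorter grey bar is the decoy. The two cameras disagree by a steady (5,4) mm, so I'll correct that from close by. Next: the pile axis, the bar ends, the tool axes and the clearance to the scale.

```bash
python3 - <<'E'
from h import *
np.set_printoptions(precision=1,suppress=True)
def t(x,y): return (x-400)/4+190-.4,y/4+205-.4
def s(x,y): return x/4+345-.4,y/4+195-.4
print("small top",onz("top",*t(548,145),136),onz("scene",*s(197,60),136))
print("large/base scene bottom front-ish", onz("scene",*s(168,275),10))
for nm,p in dict(r1=(555,42),r2=(592,308),g1=(603,37),g2=(636,297)).items(): print(nm,onz("top",*t(*p),10))
print("scene red far/near tips",onz("scene",*s(272,195),10),onz("scene",*s(113,328),10))
print("scale label/edge top",onz("top",285,150,40),onz("top",302,190,60))
s_=arm.read_state();print(R.from_quat(s_["ee_rot"]).as_matrix().T)
E
```

```text
small top [431.7 182.9 136. ] [435.  186.4 136. ]
large/base scene bottom front-ish [448.5 200.1  10. ]
r1 [498.8 209.3  10. ]
r2 [347.2 180.1  10. ]
g1 [502.3 181.5  10. ]
g2 [353.8 155.4  10. ]
scene red far/near tips [350.2 180.7  10. ] [500.2 215.4  10. ]
scale label/edge top [649.7  79.6  40. ] [552.3  37.   60. ]
[[-0.  -0.  -1. ]
 [-0.4 -0.9  0. ]
 [-0.9  0.4 -0. ]]
```

```bash
cat >> h.py <<'E'
def plan(x,y,z,yaw=None):
    s=arm.read_state(); M=R.from_quat(s["ee_rot"]).as_matrix(); p=s["position"]
    cy=np.degrees(np.arctan2(M[1,1],M[0,1]))
    spin=0 if yaw is None else -((yaw-cy+180)%360-180)
    for nm,a in (("axes now",cy),("after spin",cy-spin)):
        a=np.radians(a); ya=np.array([np.cos(a),np.sin(a)]); za=np.array([np.sin(a),-np.cos(a)])
        d=np.array([x,y])-p[:2]
        print(nm,"dx %.1f dy %.1f dz %.1f spin %.1f"%(p[2]-z,d@ya,d@za,spin))
    print("pos",np.round(p,1),"yaw_y %.1f"%cy,"tilt",np.round(M[:,0],3),"w %.1f"%s["gripper_width"],"F",np.round(s["contact_force"],1),"j6 %.2f t %.1f"%(s["joints"][5],s["clock"]))
E
python3 -c "
from h import *
plan(433.4,184.6,180,-180)"
```

```text
axes now dx 50.6 dy 266.9 dz -306.5 spin 63.6
after spin dx 50.6 dy -156.2 dz -375.2 spin 63.6
pos [277.2 559.8 230.6] yaw_y -116.4 tilt [-0.001 -0.001 -1.   ] w 85.4 F [-0.7 -0.4  1.4] j6 -0.26 t 0.2
```

Emit:
{"name": "drive_tool", "arguments": {"motion": [[0, 0, 0, 6.4], [0, 0, 0, 6.4], [0, 0, 0, 6.4], [0, 0, 0, 6.4], [0, 0, 0, 6.4], [0, 0, 0, 6.4], [0, 0, 0, 6.4], [0, 0, 0, 6.4], [0, 0, 0, 6.4], [0, 0, 0, 6]], "grip": 85}}

```text
clock: 1.03
position: [277.2, 559.9, 231.0]
ee_rot: [-0.499, 0.501, 0.499, 0.501]
contact_force: [0.1, 0.3, 0.0]
gripper_width: 84.8
```

Emit:
{"name": "drive_tool", "arguments": {"motion": [[0, -15, -36, 0], [0, -15, -36, 0], [0, -15, -36, 0], [0, -15, -36, 0], [0, -15, -36, 0], [0, -15, -36, 0], [0, -15, -36, 0], [0, -15, -36, 0], [0, -15, -36, 0], [0, -15, -36, 0]]}}

```text
clock: 1.87
position: [427.8, 198.4, 231.5]
ee_rot: [-0.5, 0.499, 0.5, 0.5]
contact_force: [0.3, 0.2, -0.3]
gripper_width: 85.3
```

```bash
python3 -c "
from h import *
plan(433.4,184.6,104,-180)"
```

```text
axes now dx 127.5 dy -5.5 dz -13.8 spin 0.1
after spin dx 127.5 dy -5.6 dz -13.8 spin 0.1
pos [427.8 198.4 231.5] yaw_y -179.9 tilt [ 0.  0. -1.] w 85.3 F [ 0.3  0.2 -0.3] j6 -0.78 t 1.9
```

Emit:
{"name": "drive_tool", "arguments": {"motion": [[0, -5.6, -13.8, 0], [30, 0, 0, 0], [30, 0, 0, 0], [30, 0, 0, 0], [25, 0, 0, 0], [12.5, 0, 0, 0], [0, 0, 0, 0]]}}

```text
clock: 2.45
position: [431.4, 184.8, 100.8]
ee_rot: [-0.5, 0.503, 0.5, 0.497]
contact_force: [1.0, -0.4, 0.4]
gripper_width: 85.0
```

```bash
python3 - <<'E'
from h import *
plan(433.4,184.6,104,-180)
T=arm.get_image("top")[190:290,180:290]; S=arm.get_image("scene")[150:290,340:450]
f=lambda a,k:cv2.resize(a[:,:,::-1],None,fx=k,fy=k,interpolation=cv2.INTER_CUBIC)
a=f(T,4.2);b=f(S,3);cv2.imwrite("pics/c2.png",np.hstack([a,b]))
E
```

```text
axes now dx -3.2 dy -2.0 dz -0.2 spin 0.0
after spin dx -3.2 dy -2.0 dz -0.2 spin 0.0
pos [431.4 184.8 100.8] yaw_y -180.0 tilt [-0.006 -0.005 -1.   ] w 85.0 F [ 1.  -0.4  0.4] j6 -0.75 t 2.5
```

View pics/c2.png

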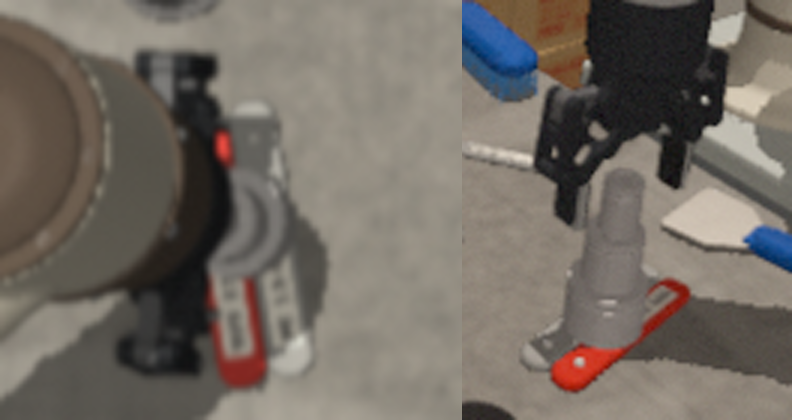

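The small weight stands between the open fingers, which are clear of the medium weight. Closing.

Emit:
{"name": "drive_tool", "arguments": {"motion": [[-3, -1, 0, 0], [0, 0, 0, 0], [0, 0, 0, 0], [0, 0, 0, 0], [0, 0, 0, 0], [0, 0, 0, 0], [0, 0, 0, 0], [0, 0, 0, 0], [0, 0, 0, 0], [0, 0, 0, 0]], "grip": 20}}

```text
clock: 3.38
position: [434.2, 186.6, 107.5]
ee_rot: [0.5, -0.5, -0.5, -0.5]
contact_force: [-2.4, -0.7, 5.5]
gripper_width: 26.4
```

Emit:
{"name": "drive_tool", "arguments": {"motion": [[-5, 0, 0, 0], [-15, 0, 0, 0], [-25, 0, 0, 0], [-25, 0, 0, 0], [-15, 0, 0, 0], [0, 0, 0, 0], [0, 0, 0, 0], [0, 0, 0, 0], [0, 0, 0, 0]]}}

```text
clock: 4.13
position: [433.4, 185.8, 190.2]
ee_rot: [-0.5, 0.501, 0.5, 0.499]
contact_force: [0.1, -0.3, -0.9]
gripper_width: 26.3
```

```bash
python3 - <<'E'
from h import *
plan(664,118,120,-180)
T=arm.get_image("top")[190:290,180:290]; S=arm.get_image("scene")[130:270,340:450]
f=lambda a,k:cv2.resize(a[:,:,::-1],None,fx=k,fy=k,interpolation=cv2.INTER_CUBIC)
a=f(T,4.2);b=f(S,3);cv2.imwrite("pics/c3.png",np.hstack([a,b]))
E
```

```text
axes now dx 70.2 dy -230.6 dz -67.9 spin 0.0
after spin dx 70.2 dy -230.6 dz -67.8 spin 0.0
pos [433.4 185.8 190.2] yaw_y -180.0 tilt [-0.003 -0.002 -1.   ] w 26.3 F [ 0.1 -0.3 -0.9] j6 -0.75 t 4.1
```

View pics/c3.png

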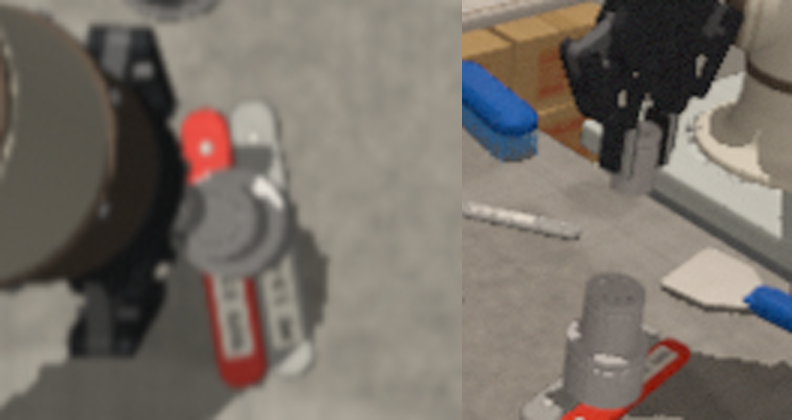

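```bash
python3 - <<'E'
from h import *
np.set_printoptions(precision=1,suppress=True)
px=lambda x,y:((x-462)/3+340-.35,130+y/3-.35)
# bottom disc centre: edges x 612..656 ; front edge y~194, radius foreshortened
for z in (177,):
  e,d=ray("scene",*px(633.5,194)); P=onz("scene",*px(633.5,194),z); 
  h=-(C["scene"]["eye"]-P)[:2]; h/=np.linalg.norm(h); print("bottom front",P,"centre",P[:2]+14*h)
print("predict px bottom front edge for centre (433.4,185.8):", end="")
c=np.array([433.4,185.8]); q=proj("scene",[*(c-14*h),177]); print(((q[0]-340+.35)*3+462,(q[1]-130+.35)*3))
S=arm.get_image("scene"); 
cv2.imwrite("pics/c4.png",cv2.resize(S[165:205,380:420][:,:,::-1],None,fx=12,fy=12,interpolation=cv2.INTER_NEAREST))
E
```

```text
bottom front [440.3 193.2 177. ] centre [430.  183.8]
predict px bottom front edge for centre (433.4,185.8):(np.float64(631.7595900045112), np.float64(196.7883881328334))
```

View pics/c4.png

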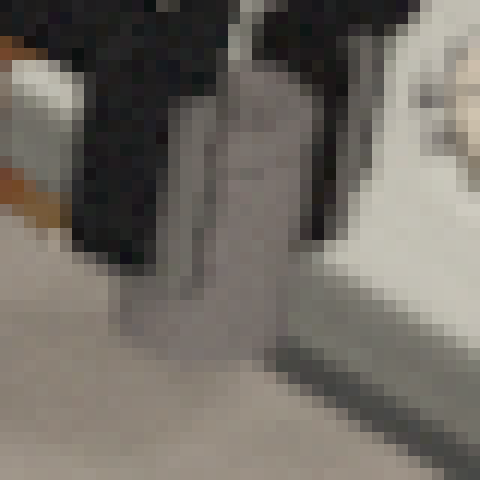

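Emit:
{"name": "drive_tool", "arguments": {"motion": [[0, -15, -4, 0], [0, -29, -8.2, 0], [0, -29, -8.2, 0], [0, -29, -8.2, 0], [0, -29, -8.2, 0], [0, -29, -8.2, 0], [0, -29, -8.2, 0], [0, -29, -8.2, 0], [0, -14.1, -4.7, 0], [0, 0, 0, 0]]}}

```text
clock: 5.12
position: [668.9, 119.1, 189.4]
ee_rot: [-0.5, 0.501, 0.5, 0.5]
contact_force: [0.6, 0.1, -1.8]
gripper_width: 26.3
```

Emit:
{"name": "drive_tool", "arguments": {"motion": [[20, 0, 0, 0], [30, 0, 0, 0], [30, 0, 0, 0], [30, 0, 0, 0], [20, 0, 0, 0], [10, 0, 0, 0], [0, 0, 0, 0], [0, 0, 0, 0], [0, 0, 0, 0], [0, 0, 0, 0]]}}

```text
clock: 5.95
position: [667.7, 121.1, 54.0]
ee_rot: [0.501, -0.498, -0.5, -0.501]
contact_force: [-0.7, -1.0, -0.4]
gripper_width: 26.4
```

```bash
python3 - <<'E'
from h import *
plan(665.5,119.7,38,-180)
T=arm.get_image("top"); S=arm.get_image("scene")
f=lambda a,k:cv2.resize(a[:,:,::-1],None,fx=k,fy=k,interpolation=cv2.INTER_CUBIC)
a=f(T[110:170,240:300],6);b=f(S[225:295,250:310],6)
a=cv2.copyMakeBorder(a,0,60,0,0,0);cv2.imwrite("pics/c5.png",np.hstack([a,b]))
E
```

```text
axes now dx 16.0 dy 2.2 dz -1.4 spin 0.1
after spin dx 16.0 dy 2.2 dz -1.4 spin 0.1
pos [667.7 121.1  54. ] yaw_y -179.9 tilt [ 0.004  0.001 -1.   ] w 26.4 F [-0.7 -1.  -0.4] j6 -0.42 t 6.0
```

View pics/c5.png

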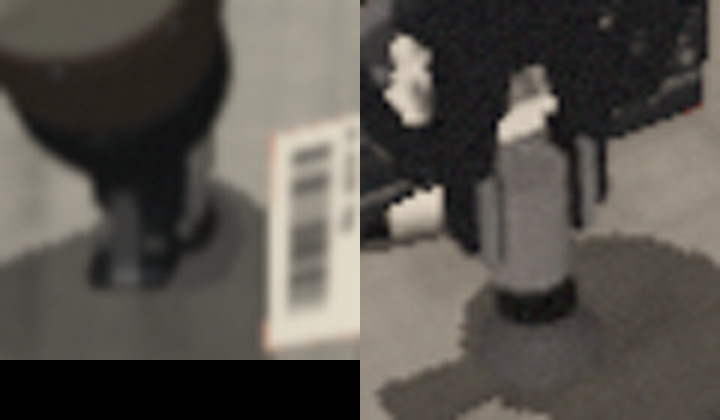

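```bash
python3 - <<'E'
from h import *
T=arm.get_image("scene")[225:295,250:310].astype(int)
for r in (30,36,40,44,46): print(225+r,T[r,15:45].mean(1).astype(int))
for z in (25,42,52,63): print(z,proj("scene",(667,121,z)))
E
```

```text
255 [ 26  24  31  30  48  78  93  77  62  88  98  99  97  98  98  98 106 105
  97  66  33  40  90 105  71  24  91 124 134 136]
261 [ 27  24  32  28  42  84 101 102  73 100 114 112 111 110 112 109 110 104
  99  78  44  23  86 103 119 127 130 131 129 130]
265 [102  62  22  28  30  78  99 104  76  95 113 113 110 109 109 110 108 104
  99  89  78  88  83  72  74  71  71  74  72  75]
269 [127 125 128 128 126 113 100 100 102 112 112 112 114 110 109 111 108 107
  99  91  81  78  74  76  77  79  76  76  76  73]
271 [129 128 125 126 125 127 106  92 105 113 114 115 114 109 111 111 107 105
  82  47  55  74  79  78  78  74  75  78  75  75]
25 [279.05706967 274.38804984]
42 [278.68098759 267.99707582]
52 [278.45542092 264.16389469]
63 [278.2034794  259.88251079]
```

Emit:
{"name": "drive_tool", "arguments": {"motion": [[4, 1.1, -0.9, 0], [4, 0, 0, 0], [2, 0, 0, 0], [2, 0, 0, 0], [0, 0, 0, 0], [0, 0, 0, 0]]}}

```text
clock: 6.6
position: [665.3, 119.6, 39.5]
ee_rot: [-0.5, 0.5, 0.5, 0.5]
contact_force: [-0.4, -0.3, -1.3]
gripper_width: 26.5
```

Emit:
{"name": "drive_tool", "arguments": {"motion": [[1, 0, 0, 0], [1, 0, 0, 0], [1, 0, 0, 0], [0, 0, 0, 0], [0, 0, 0, 0]]}}

```text
clock: 7.02
position: [665.7, 119.8, 38.6]
ee_rot: [0.501, -0.499, -0.5, -0.5]
contact_force: [-2.3, -0.0, 5.1]
gripper_width: 26.4
```

Emit:
{"name": "drive_tool", "arguments": {"motion": [[0, 0, 0, 0], [0, 0, 0, 0], [0, 0, 0, 0], [0, 0, 0, 0]], "grip": 70}}

```text
clock: 7.35
position: [665.4, 119.6, 36.7]
ee_rot: [0.5, -0.5, -0.5, -0.5]
contact_force: [0.4, 0.3, -0.1]
gripper_width: 69.8
```

Emit:
{"name": "drive_tool", "arguments": {"motion": [[-15, 0, 0, 0], [-25, 0, 0, 0], [-35, 0, 0, 0], [-35, 0, 0, 0], [-35, 0, 0, 0], [0, 30, 10, 0], [0, 30, 10, 0], [0, 30, 10, 0], [0, 30, 10, 0], [0, 0, 0, 0]]}}

```text
clock: 8.18
position: [540.5, 160.0, 182.0]
ee_rot: [-0.5, 0.5, 0.502, 0.499]
contact_force: [-0.7, -0.7, -0.6]
gripper_width: 70.1
```

```bash
python3 - <<'E'
from h import *
plan(434,186,130,100.8)
T=arm.get_image("top"); S=arm.get_image("scene")
f=lambda a,k:cv2.resize(a[:,:,::-1],None,fx=k,fy=k,interpolation=cv2.INTER_CUBIC)
a=f(T[125:170,245:290],8);b=f(S[240:290,258:303],8)
a=cv2.copyMakeBorder(a,0,40,0,0,0);cv2.imwrite("pics/c6.png",np.hstack([a,b]))
E
```

```text
axes now dx 52.0 dy 106.4 dz 26.4 spin 79.4
after spin dx 52.0 dy 45.5 dz -99.8 spin 79.4
pos [540.5 160.  182. ] yaw_y -179.8 tilt [-0.003  0.    -1.   ] w 70.1 F [-0.7 -0.7 -0.6] j6 -0.57 t 8.2
```

View pics/c6.png

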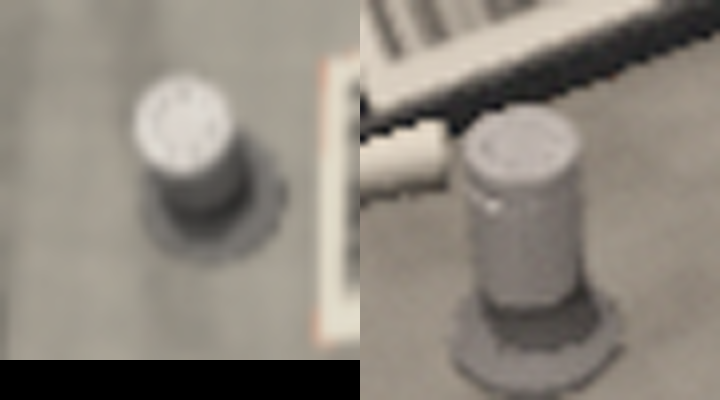

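```bash
python3 - <<'E'
from h import *
T=arm.get_image("top"); S=arm.get_image("scene")
# top view bright disc
for th in (140,150,160):
  m=np.zeros(T.shape[:2],bool); m[130:150,258:278]=T[130:150,258:278].mean(2)>th
  for o in blobs("top",T,m,67,20): print("top",th,o[0],o[1],2*(o[2]/np.pi)**.5)
print("top crop c",onz("top",245+183/8-.44,125+123/8-.44,67))
print("scene crop c",onz("scene",258+(523-360)/8-.44,240+145/8-.44,67))
# foot in scene: ellipse extents
print("foot c scene", onz("scene",258+(537-360)/8-.44,240+338/8-.44,11),)
for p in((666.6,120.2),(667.1,120.9)): print([ (proj("scene",(*p,z))-[258,240]+.44)*8+[360,0] for z in (11,25,67)])
E
```

```text
top 140 (np.float64(265.39130434782606), np.float64(138.0)) ((666.1931762695312, 117.79582214355469), (44.779991149902344, 43.18974685668945), 1.9768118858337402) 39.851359126348214
top 150 (np.float64(269.96153846153845), np.float64(137.23076923076923)) ((669.5255737304688, 114.42337799072266), (37.69792175292969, 36.21897506713867), 1.9767565727233887) 34.967203423270604
top 160 (np.float64(267.52941176470586), np.float64(139.64705882352942)) ((665.1937866210938, 118.05687713623047), (27.327728271484375, 27.963809967041016), 72.05406188964844) 27.050393565487013
top crop c [664.7947435  117.80485584  67.        ]
scene crop c [666.43096957 119.18402468  67.        ]
foot c scene [669.46670877 127.04904008  11.        ]
[array([534.3172974 , 317.31206921]), array([531.8955    , 276.14623916]), array([524.33141439, 147.57154451])]
[array([533.86423504, 319.72130484]), array([531.43546956, 278.53793895]), array([523.84930839, 149.90318495])]
```

```bash
python3 - <<'E'
from h import *
S=cv2.imread("pics/scene0.png").mean(2).astype(int);T=cv2.imread("pics/top0.png").mean(2).astype(int)
print("scene large col345 rows278-322",S[278:322,345]);print("row 296 cols 320-372",S[296,320:372])
print("scene small col279 rows 262-292",S[262:292,279]);print("row 274 cols 264-296",S[274,264:296])
print("top small col270 rows 136-160",T[136:160,270]);print("row147 cols 258-284",T[147,258:284])
print("top large col219 rows 160-198",T[160:198,219]);print("row178 cols 200-240",T[178,200:240])
for n in C:
  print(n,[proj(n,(666,119,z)) for z in (0,11,25)],[proj(n,(588,236,z)) for z in (0,11,25)])
E
```

```text
scene large col345 rows278-322 [123 125 125 127 125  99  54  39  40  42  43  41  40  40  38  38  43  38
  41  41  38  42  40  43  41  39  36  40  33  38  61  72  78 112 124 123
 125 126 125 118  92 125 136 136]
row 296 cols 320-372 [130 131 134 135 134 136 133 118 108  88  54  41  42  41  40  39  40  43
  39  40  36  40  44  39  43  41  39  38  40  35  42  38  38  36  38  39
  38  39  40  41  90 123 134 136 136 134 136 136 135 132 133 131]
scene small col279 rows 262-292 [121 123 122 125 128 130 103  63  41  42  38  43  43  43  40  36  30  50
  66  69  94 116 125 122 122 125 113  83 112 126]
row 274 cols 264-296 [124 127 128 131 132 131 129 131  95  49  38  40  42  40  41  43  40  45
  39  48  39  39 103 130 137 138 134 135 134 134 132 130]
top small col270 rows 136-160 [146 146 146 139 113  74  45  39  39  39  39  39  38  37  36  37  50  68
  91 105 110 112 123 134]
row147 cols 258-284 [148 146 143 137 124 108  83  52  40  39  39  39  39  39  39  38  40  46
  72 100 109 114 119 135 142 141]
top large col219 rows 160-198 [128 128 127 127 118  94  61  41  37  37  38  37  36  37  37  37  37  36
  37  36  36  36  37  36  37  37  38  38  37  40  52  70  91 101 101 119
 140 145]
row178 cols 200-240 [150 149 150 150 148 130  89  52  38  38  38  38  39  37  37  38  36  36
  37  37  37  37  37  38  37  39  38  39  40  39  41  58  91 104 107 107
 111 137 147 148]
scene [array([279.56763948, 282.72701438]), array([279.33418481, 278.75717472]), array([279.0317788 , 273.61483434])] [array([344.3393473, 304.1227131]), array([344.62578999, 300.05951171]), array([344.99728019, 294.78990794])]
top [array([270.16886751, 147.7771174 ]), array([269.66631727, 146.48012319]), array([269.01062956, 144.78790798])] [array([220.10988559, 178.38908605]), array([219.04815164, 177.41386458]), array([217.66245205, 176.1410749 ])]
```

```bash
python3 - <<'E'
from h import *
a=np.mean([arm.get_image("scene").astype(float) for _ in range(3)],0).mean(2).astype(int)
b=np.mean([arm.get_image("top").astype(float) for _ in range(3)],0).mean(2).astype(int)
print("cols 268..292");
for r in range(268,290): print(r,a[r,268:293])
print("top cols 260-284")
for r in range(132,162): print(r,b[r,258:286])
E
```

```text
cols 268..292
268 [132 133 133 125 114 113 118 120 120 120 119 119 115 112 111 106 100 109
 135 145 145 144 144 144 146]
269 [131 133 132 121 111 114 117 120 121 121 116 117 114 112 110 106 101 110
 135 145 146 146 146 146 145]
270 [129 130 131 123 114 114 119 121 122 121 115 116 117 114 110 105 101 103
 134 148 147 147 145 145 143]
271 [128 128 130 128 115 115 118 121 122 122 116 115 117 114 111 108 100 101
 135 148 146 145 144 144 143]
272 [133 131 133 124 111 114 118 121 121 120 117 117 114 112 111 107 100  89
 131 147 146 145 144 142 143]
273 [137 136 137 134 118 113 119 120 123 120 119 116 116 112 110 106 101  84
 129 146 144 144 143 143 143]
274 [141 140 140 139 122 113 117 120 121 121 118 117 115 114 110 106 100  74
 112 139 144 145 142 142 143]
275 [143 141 141 139 118 110 118 119 122 121 117 116 114 113 109 106  94  59
  92 129 143 145 144 142 142]
276 [144 143 141 135 109  97 114 119 121 122 118 117 114 113 110  97  69  47
  69 104 127 141 143 142 139]
277 [145 143 133 121 108  82  93 118 123 121 119 116 115 116  98  65  47  54
  58  95 111 116 132 139 137]
278 [146 143 127
[... 4154 characters left out ...]
151 148 145 141 134 122 116 112 112 115 115 113 116 120 114 115
 124 135 149 156 157 155 154 153 169 204]
157 [158 156 153 152 148 144 140 135 130 126 125 123 120 117 122 129 130 133
 145 152 155 158 158 156 155 155 170 204]
158 [160 158 156 154 150 144 140 139 139 139 138 134 132 133 137 144 149 151
 155 158 159 160 159 158 157 156 170 205]
159 [160 159 157 155 150 142 139 139 142 144 143 142 144 148 152 155 156 156
 157 159 161 161 161 160 158 157 170 205]
160 [160 159 157 155 149 142 139 139 142 144 143 143 146 150 155 157 156 156
 157 159 161 162 161 160 158 157 171 205]
161 [160 159 157 155 149 143 140 140 143 144 144 144 146 149 153 155 156 156
 157 158 160 161 160 159 158 157 170 205]
```

The check shows the small weight upright but about 1.5 mm too far in +x, with a black crescent of seat showing on the -x side. I'll re-grip and shift it.

Emit:
{"name": "drive_tool", "arguments": {"motion": [[0, -31, -10, 0], [0, -31, -10, 0], [0, -31, -10, 0], [0, -32, -10.2, 0], [35, 0, 0, 0], [35, 0, 0, 0], [35, 0, 0, 0], [25, 0, 0, 0], [12, 0, 0, 0], [0, 0, 0, 0]]}}

```text
clock: 9.52
position: [668.5, 118.5, 35.9]
ee_rot: [-0.499, 0.502, 0.501, 0.498]
contact_force: [-1.0, 0.5, 0.8]
gripper_width: 69.8
```

Emit:
{"name": "drive_tool", "arguments": {"motion": [[0, 0, 0, 0], [0, 0, 0, 0], [0, 0, 0, 0], [0, 0, 0, 0], [0, 0, 0, 0], [0, 0, 0, 0]]}}

```text
clock: 10.02
position: [670.7, 119.7, 40.9]
ee_rot: [0.5, -0.499, -0.5, -0.5]
contact_force: [0.2, -0.3, 0.1]
gripper_width: 69.8
```

Emit:
{"name": "drive_tool", "arguments": {"motion": [[2, 5.2, 0, 0], [0, 0, 0, 0], [0, 0, 0, 0], [0, 0, 0, 0], [0, 0, 0, 0], [0, 0, 0, 0]]}}

```text
clock: 10.52
position: [665.3, 119.5, 37.8]
ee_rot: [0.5, -0.5, -0.5, -0.5]
contact_force: [-0.3, -0.0, 0.2]
gripper_width: 70.1
```

Emit:
{"name": "drive_tool", "arguments": {"motion": [[0, 0, 0, 0], [0, 0, 0, 0], [0, 0, 0, 0], [0, 0, 0, 0], [0, 0, 0, 0], [0, 0, 0, 0], [0, 0, 0, 0], [0, 0, 0, 0]], "grip": 20}}

```text
clock: 11.18
position: [665.4, 119.5, 38.0]
ee_rot: [0.5, -0.5, -0.5, -0.5]
contact_force: [1.0, -0.6, 1.0]
gripper_width: 26.6
```

Emit:
{"name": "drive_tool", "arguments": {"motion": [[-4, 0, 0, 0], [0, 1.3, -0.4, 0], [0, 0, 0, 0], [0, 0, 0, 0], [1, 0, 0, 0], [1, 0, 0, 0], [1, 0, 0, 0], [0.5, 0, 0, 0], [0, 0, 0, 0], [0, 0, 0, 0]]}}

```text
clock: 12.02
position: [663.8, 119.0, 38.2]
ee_rot: [-0.5, 0.5, 0.5, 0.5]
contact_force: [0.2, 0.2, -1.2]
gripper_width: 26.2
```

Emit:
{"name": "drive_tool", "arguments": {"motion": [[0.7, 0, 0, 0], [0, 0, 0, 0], [0, 0, 0, 0], [0, 0, 0, 0]]}}

```text
clock: 12.35
position: [664.0, 119.1, 38.1]
ee_rot: [0.5, -0.5, -0.5, -0.5]
contact_force: [-0.7, 0.5, 1.6]
gripper_width: 26.5
```

Emit:
{"name": "drive_tool", "arguments": {"motion": [[0, 0, 0, 0], [0, 0, 0, 0], [0, 0, 0, 0], [0, 0, 0, 0], [-20, 0, 0, 0], [-30, 0, 0, 0], [-30, 0, 0, 0], [-30, 0, 0, 0], [-25, 0, 0, 0], [-15, 0, 0, 0]], "grip": 70}}

```text
clock: 13.18
position: [665.2, 119.3, 191.7]
ee_rot: [-0.501, 0.498, 0.499, 0.501]
contact_force: [1.0, -0.1, 0.3]
gripper_width: 70.0
```

Emit:
{"name": "drive_tool", "arguments": {"motion": [[0, 20, 6, 0], [0, 25, 7, 0], [0, 25, 7, 0], [0, 25, 7, 0], [0, 25, 7, 0], [0, 15, 5, 0], [0, 0, 0, 0], [0, 0, 0, 0], [0, 0, 0, 0], [0, 0, 0, 0]]}}

```text
clock: 14.02
position: [529.7, 157.9, 187.5]
ee_rot: [0.5, -0.5, -0.5, -0.5]
contact_force: [-0.0, -0.4, -0.4]
gripper_width: 69.9
```

```bash
python3 - <<'E'
from h import *
a=np.mean([arm.get_image("scene").astype(float) for _ in range(3)],0).mean(2).astype(int)
for r in range(272,281): print(r,a[r,268:293])
plan(434,186,130,-169.2)
plan(434,186,130,100.8)
# medium weight top disc (z=94) in both views
f=lambda a,k:cv2.resize(a[:,:,::-1],None,fx=k,fy=k,interpolation=cv2.INTER_CUBIC)
T=arm.get_image("top");S=arm.get_image("scene")
cv2.imwrite("pics/c7.png",np.hstack([f(T[215:265,205:255],8),f(S[215:265,360:410],8)]))
E
```

```text
272 [130 129 132 135 126 115 116 120 120 118 117 117 115 113 112 106 104  95
 120 142 146 145 144 142 142]
273 [136 135 136 137 121 110 115 118 120 118 118 117 115 114 112 107 105  95
 128 145 145 145 142 143 144]
274 [140 139 138 138 116 106 116 118 120 120 118 117 115 115 113 108 103  90
 118 139 144 144 143 142 142]
275 [141 141 140 139 104  89 112 118 119 120 118 117 114 114 111 107 106  78
  95 130 142 144 144 142 141]
276 [144 143 140 135 103  69 126 129 121 121 120 115 116 114 111 116  92  55
  68  88 121 140 142 141 138]
277 [145 144 133 121 109  74  84  88  97 117 120 117 118 102  85  81  61  55
  58  61  99 116 132 139 136]
278 [144 141 125 115 114  84  53  43  52  72  74  73  74  61  52  56  60  65
  64  65  96 101 124 135 132]
279 [144 135 122 117 116  88  68  65  63  60  54  53  60  64  65  67  66  68
  68  66  97 108 117 129 134]
280 [144 141 127 119 118 111  87  74  73  74  72  71  74  76  71  72  72  72
  69  73 102 118 114 127 134]
axes now dx 57.3 dy 95.4 dz 28.4 spin -10.8
after spin dx 57.3 dy 88.4 dz 45.7 spin -10.8
pos [529.4 157.7 187.3] yaw_y -180.0 tilt [-0. -0. -1.] w 70.3 F [ 0.   0.2 -1.1] j6 -0.58 t 14.2
axes now dx 57.3 dy 95.4 dz 28.4 spin 79.2
after spin dx 57.3 dy 45.7 dz -88.4 spin 79.2
pos [529.4 157.7 187.3] yaw_y -180.0 tilt [-0. -0. -1.] w 70.3 F [ 0.   0.2 -1.1] j6 -0.58 t 14.2
```

View pics/c7.png

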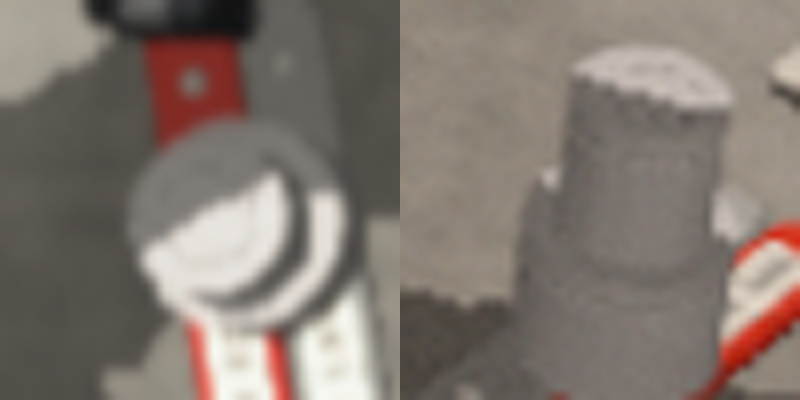

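The small weight is now centred, with an even dark rim of seat all round. Its true seat, (664,119), is the mean of the two cameras' values, so I'll use those means. In c7 the medium weight's top disc is at about top (231,240.7) and scene (391,224).

Emit:
{"name": "drive_tool", "arguments": {"motion": [[0, 0, 0, 7], [0, 0, 0, 7], [0, 0, 0, 7], [0, 0, 0, 7], [0, 0, 0, 7], [0, 0, 0, 7], [0, 0, 0, 7], [0, 0, 0, 7], [0, 0, 0, 7], [0, 0, 0, 7]], "grip": 85}}

```text
clock: 15.1
position: [529.0, 157.8, 187.5]
ee_rot: [-0.121, 0.697, 0.121, 0.697]
contact_force: [0.1, 0.1, 0.2]
gripper_width: 84.9
```

Emit:
{"name": "drive_tool", "arguments": {"motion": [[0, 0, 0, 7], [0, 0, 0, 2.2], [0, 10, -20, 0], [0, 10, -20, 0], [0, 10, -20, 0], [0, 10, -20, 0], [0, 5.7, -8.4, 0], [0, 0, 0, 0], [0, 0, 0, 0], [0, 0, 0, 0]]}}

```text
clock: 15.93
position: [434.3, 186.4, 187.8]
ee_rot: [-0.067, 0.704, 0.067, 0.704]
contact_force: [-1.0, 0.2, 0.1]
gripper_width: 85.0
```

```bash
python3 - <<'E'
from h import *
print(onz("top",231,240.7,94),onz("scene",391.2,224.2,94))
plan(433.5,185.5,65,100.8)
E
```

```text
[434.59539389 182.71498689  94.        ] [429.62913054 179.95947989  94.        ]
axes now dx 122.8 dy -0.7 dz -1.0 spin 0.0
after spin dx 122.8 dy -0.7 dz -1.0 spin 0.0
pos [434.3 186.4 187.8] yaw_y 100.8 tilt [ 0.001  0.    -1.   ] w 85.0 F [-1.   0.2  0.1] j6 -2.13 t 15.9
```

Emit:
{"name": "drive_tool", "arguments": {"motion": [[15, -2.1, -1.7, 0], [30, 0, 0, 0], [30, 0, 0, 0], [25, 0, 0, 0], [15, 0, 0, 0], [7, 0, 0, 0], [0, 0, 0, 0], [0, 0, 0, 0], [0, 0, 0, 0], [0, 0, 0, 0]]}}

```text
clock: 16.77
position: [433.0, 184.4, 66.8]
ee_rot: [-0.066, 0.703, 0.067, 0.705]
contact_force: [-0.5, -0.2, 0.2]
gripper_width: 85.2
```

Emit:
{"name": "drive_tool", "arguments": {"motion": [[0, 0, 0, 0], [0, 0, 0, 0], [0, 0, 0, 0], [0, 0, 0, 0], [0, 0, 0, 0], [0, 0, 0, 0], [0, 0, 0, 0]], "grip": 34}}

```text
clock: 17.35
position: [432.5, 184.2, 66.3]
ee_rot: [-0.067, 0.704, 0.067, 0.704]
contact_force: [-2.0, 1.8, 5.8]
gripper_width: 40.1
```

Emit:
{"name": "drive_tool", "arguments": {"motion": [[-5, 0, 0, 0], [-15, 0, 0, 0], [-20, 0, 0, 0], [-20, 0, 0, 0], [-20, 0, 0, 0], [-10, 0, 0, 0], [0, 0, 0, 0], [0, 0, 0, 0], [0, 0, 0, 0], [0, 0, 0, 0]]}}

```text
clock: 18.18
position: [431.2, 183.1, 154.2]
ee_rot: [-0.067, 0.705, 0.066, 0.703]
contact_force: [0.2, 0.6, -3.2]
gripper_width: 40.7
```

```bash
python3 - <<'E'
from h import *
plan(473,16.5,60,100.8)
f=lambda a,k:cv2.resize(a[:,:,::-1],None,fx=k,fy=k,interpolation=cv2.INTER_CUBIC)
T=arm.get_image("top");S=arm.get_image("scene")
cv2.imwrite("pics/c8.png",np.hstack([f(T[200:280,190:270],5),f(S[190:270,350:430],5)]))
E
```

```text
axes now dx 94.2 dy -171.5 dz 9.7 spin 0.0
after spin dx 94.2 dy -171.5 dz 9.8 spin 0.0
pos [431.2 183.1 154.2] yaw_y 100.8 tilt [-0.003 -0.002 -1.   ] w 40.7 F [ 0.2  0.6 -3.2] j6 -2.13 t 18.2
```

View pics/c8.png

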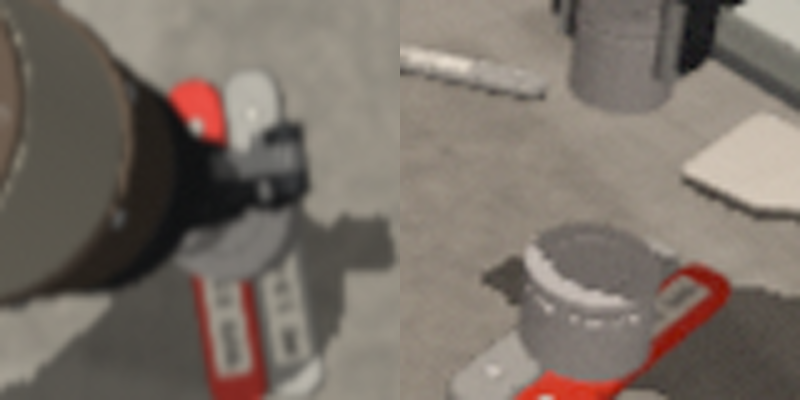

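Emit:
{"name": "drive_tool", "arguments": {"motion": [[0, -15, 0.7, 0], [0, -26, 1.3, 0], [0, -26, 1.3, 0], [0, -26, 1.3, 0], [0, -26, 1.3, 0], [0, -26, 1.3, 0], [0, -16, 1, 0], [0, -10, 0.5, 0], [15, 0, 0, 0], [25, 0, 0, 0]]}}

```text
clock: 19.12
position: [475.2, 17.6, 117.1]
ee_rot: [-0.066, 0.702, 0.067, 0.706]
contact_force: [0.1, 0.8, -3.2]
gripper_width: 40.4
```

Emit:
{"name": "drive_tool", "arguments": {"motion": [[25, 0, 0, 0], [20, 0, 0, 0], [12, 0, 0, 0], [6, 0, 0, 0], [0, 0, 0, 0], [0, 0, 0, 0], [0, 0, 0, 0], [0, 0, 0, 0], [0, 0, 0, 0]]}}

```text
clock: 19.87
position: [473.4, 17.7, 53.5]
ee_rot: [-0.067, 0.703, 0.067, 0.705]
contact_force: [-0.5, 0.1, -3.6]
gripper_width: 40.6
```

```bash
python3 - <<'E'
from h import *
plan(471.8,16.5,40,100.8)
a=np.mean([arm.get_image("scene").astype(float) for _ in range(2)],0).mean(2).astype(int)
b=cv2.imread("pics/scene0.png").mean(2).astype(int)
print("now rows 204-236 step2, cols 314-344")
for r in range(204,237,2): print(r,a[r,314:346])
print("initial seat")
for r in range(212,236,2): print(r,b[r,314:346])
for z in(25,38,58): print(z,proj("scene",(473,16.5,z)))
E
```

```text
axes now dx 13.5 dy -0.9 dz -1.8 spin 0.1
after spin dx 13.5 dy -0.9 dz -1.8 spin 0.1
pos [473.4  17.7  53.5] yaw_y 100.9 tilt [ 0.002  0.001 -1.   ] w 40.6 F [-0.5  0.1 -3.6] j6 -1.76 t 19.9
now rows 204-236 step2, cols 314-344
204 [150 149 150 149 123  90  75  88 100 102 100  99 102 102 101 112 108 101
  83  88  97  85  58  21  26  26  27  27 101 130 127 129]
206 [147 148 148 148 129  95  74  94 100 103 108 109 110 112 114 112 113 114
  89  89  98  86  53  26  25  27  28  27 108 129 131 131]
208 [147 145 146 145 147 143 115  94  99 102 107 110 118 117 109 113 112 125
  96  87  97  87  54  30  25  26  27  42 108 125 122 123]
210 [130 120 114 113 121 131 109  97  99 104 107 110 111 116 118 113 119 116
  88  89  98  78  46  25  31  30  28  48 116 130 127 128]
212 [129 130 134 133 133 134 109  96 100 104 107 111 113 114 115 115 117 117
  89  87  98  75  41  22  25  27  58 110 127 130 129 131]
214 [128 129 133 134 132 134 108  94  99 104 108 110 113 115 115 115 116 115
  96  93  98  92  77  92 114 127 128 127 128 129 131 133]
216 [ 96  84  73  72  69  88  87  93  98 104 110 111 112 116 
[... 2417 characters left out ...]
1  60  60
  65  63  64  63  67  94 105 110 123 127 125 126 124 122]
228 [125 123 123 114 110 116 114 117 110 105  86  76  81  80  78  74  76  73
  76  69  93 105 112 111 110 117 123 126 126 125 126 127]
230 [124 122 121 113 101 114 120 119 120 119 120 122 122 118 123 121 117 119
 119 120 117 116 116 114 106  82 109 124 124 126 125 122]
232 [127 126 124 124 117 104  86  91 104 124 130 127 129 127 129 126 125 122
 122 124 123 108  91  76 100 123 128 130 126 126 126 125]
234 [129 129 128 128 127 124 122 114 110 110  85  72  83  92  99  98  92  88
  79  81 106 111 117 123 128 127 128 128 127 127 127 127]
25 [329.06009588 219.88345079]
38 [329.20725447 215.50686657]
58 [329.43807507 208.64212447]
```

Emit:
{"name": "drive_tool", "arguments": {"motion": [[5, -0.5, -0.6, 0], [4, 0, 0, 0], [2, 0, 0, 0], [1, 0, 0, 0], [0, 0, 0, 0], [0, 0, 0, 0], [0, 0, 0, 0]]}}

```text
clock: 20.55
position: [472.5, 16.9, 40.6]
ee_rot: [-0.067, 0.704, 0.067, 0.704]
contact_force: [0.2, 0.2, -2.8]
gripper_width: 40.2
```

Emit:
{"name": "drive_tool", "arguments": {"motion": [[1, 0, 0, 0], [0.7, 0, 0, 0], [0, 0, 0, 0], [0, 0, 0, 0], [0, 0, 0, 0]]}}

```text
clock: 20.97
position: [472.6, 17.0, 39.3]
ee_rot: [-0.067, 0.704, 0.067, 0.704]
contact_force: [-1.4, 0.4, 3.1]
gripper_width: 40.5
```

Contact made: the force changed from -2.8 to +3.1. Releasing and backing off toward the pile.

Emit:
{"name": "drive_tool", "arguments": {"motion": [[0, 0, 0, 0], [0, 0, 0, 0], [0, 0, 0, 0], [0, 0, 0, 0], [0, 0, 0, 0], [-20, 0, 0, 0], [-30, 0, 0, 0], [-30, 0, 0, 0], [-20, 0, 0, 0], [-10, 0, 0, 0]], "grip": 85}}

```text
clock: 21.8
position: [473.9, 17.3, 152.1]
ee_rot: [-0.067, 0.702, 0.067, 0.706]
contact_force: [0.1, 0.3, -0.3]
gripper_width: 85.0
```

Emit:
{"name": "drive_tool", "arguments": {"motion": [[0, 15, -1, 0], [0, 26, -1.5, 0], [0, 26, -1.5, 0], [0, 26, -1.5, 0], [0, 26, -1.5, 0], [0, 26, -1.5, 0], [0, 15, 0, 0], [0, 7, 0, 0], [0, 0, 0, 0], [0, 0, 0, 0]]}}

```text
clock: 22.63
position: [432.4, 179.0, 148.7]
ee_rot: [-0.067, 0.704, 0.067, 0.704]
contact_force: [1.0, -0.1, -0.1]
gripper_width: 84.8
```

```bash
python3 - <<'E'
from h import *
plan(432.5,184,26,100.8)
a=np.mean([arm.get_image("scene").astype(float) for _ in range(2)],0).mean(2).astype(int)
b=np.mean([arm.get_image("top").astype(float) for _ in range(2)],0).mean(2).astype(int)
for r in range(212,231): print(r,a[r,316:343])
print("top cols 300-324")
for r in range(222,244): print(r,b[r,299:326])
f=lambda a,k:cv2.resize(a[:,:,::-1],None,fx=k,fy=k,interpolation=cv2.INTER_CUBIC)
T=arm.get_image("top");S=arm.get_image("scene")
cv2.imwrite("pics/c9.png",np.hstack([f(T[200:250,287:337],8),f(S[195:245,304:354],8)]))
E
```

```text
axes now dx 122.7 dy 4.9 dz 1.0 spin 0.1
after spin dx 122.7 dy 4.9 dz 1.0 spin 0.1
pos [432.4 179.  148.7] yaw_y 100.9 tilt [-0.001 -0.    -1.   ] w 84.8 F [ 1.  -0.1 -0.1] j6 -2.12 t 22.6
212 [138 137 139 137 120 117 138 126 115 117 114 124 128 125 123 123 120 115
 121 120 111 107 123 132 130 135 133]
213 [140 142 139 139 120 105 122 119 139 164 140 127 120 117 125 127 123 147
 142 118 108 108 127 133 133 135 135]
214 [138 140 137 137 121 105 108 111 128 143 129 128 127 125 129 122 120 133
 127 113 106 116 136 138 135 133 133]
215 [137 137 137 135 119 107 108 112 121 118 118 125 126 126 125 123 119 117
 113 112 106 118 134 138 137 135 134]
216 [139 136 133 133 117 104 110 114 118 116 120 125 126 122 122 124 122 118
 112 110 105 117 131 137 137 135 134]
217 [138 134 134 132 118 108 110 115 120 120 121 125 125 122 124 124 121 116
 113 110 104 112 129 135 135 133 132]
218 [134 133 133 137 118 104 110 115 119 120 123 125 125 122 122 123 120 117
 114 110 105 116 130 135 132 134 132]
219 [138 137 136 136 115 103 110 116 121 121 122 124 125 121 120 123 120 117
 112 107 104 115 132 137 135
[... 3121 characters left out ...]
0 142 144]
238 [142 141 139 134 122 112 111 110 108  98  94  93  93  94  97 102 101 108
 113 115 120 133 141 140 140 140 142]
239 [141 141 140 139 133 122 116 114 115 113 110 109 110 112 113 111 110 113
 112 115 128 140 143 141 140 140 140]
240 [140 140 139 139 139 134 127 124 121 119 114 114 117 124 125 113 107 112
 121 127 138 143 142 140 141 140 140]
241 [139 140 140 141 141 139 137 136 132 129 125 125 128 135 134 124 118 124
 135 141 143 144 141 139 140 141 141]
242 [139 140 142 142 141 140 139 140 140 137 134 135 137 139 139 135 134 137
 142 144 144 142 139 138 139 140 140]
243 [140 140 142 143 141 140 139 140 141 139 137 138 139 139 138 137 139 141
 144 145 144 142 139 138 139 139 139]
```

View pics/c9.png

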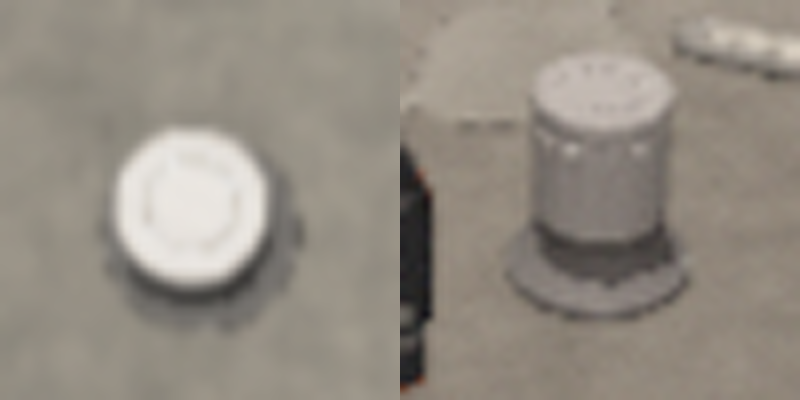

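The medium weight sits centred on its seat; its edges match the seat's at columns 320 and 336.7. Next is the large weight.

Emit:
{"name": "drive_tool", "arguments": {"motion": [[15, 4.9, 1, 0], [30, 0, 0, 0], [30, 0, 0, 0], [25, 0, 0, 0], [15, 0, 0, 0], [7.5, 0, 0, 0], [0, 0, 0, 0], [0, 0, 0, 0], [0, 0, 0, 0], [0, 0, 0, 0]]}}

```text
clock: 23.77
position: [433.4, 184.9, 27.6]
ee_rot: [-0.066, 0.703, 0.067, 0.705]
contact_force: [0.1, 0.8, 0.3]
gripper_width: 84.8
```

Emit:
{"name": "drive_tool", "arguments": {"motion": [[0, 0, 0, 0], [0, 0, 0, 0], [0, 0, 0, 0], [0, 0, 0, 0], [0, 0, 0, 0], [0, 0, 0, 0]], "grip": 50}}

```text
clock: 24.27
position: [433.0, 184.7, 27.5]
ee_rot: [-0.067, 0.703, 0.067, 0.704]
contact_force: [-1.0, 1.7, 7.0]
gripper_width: 56.4
```

Emit:
{"name": "drive_tool", "arguments": {"motion": [[-3, 0, 0, 0], [-10, 0, 0, 0], [-20, 0, 0, 0], [-25, 0, 0, 0], [-25, 0, 0, 0], [-12, 0, 0, 0], [0, 0, 0, 0], [0, 0, 0, 0], [0, 0, 0, 0], [0, 0, 0, 0]]}}

```text
clock: 25.1
position: [431.5, 183.4, 119.7]
ee_rot: [-0.067, 0.705, 0.066, 0.703]
contact_force: [-0.3, 0.2, -4.4]
gripper_width: 56.2
```

```bash
python3 - <<'E'
from h import *
plan(586.5,235.4,60,100.8)
f=lambda a,k:cv2.resize(a[:,:,::-1],None,fx=k,fy=k,interpolation=cv2.INTER_CUBIC)
T=arm.get_image("top");S=arm.get_image("scene")
cv2.imwrite("pics/c10.png",np.hstack([f(T[200:290,190:280],4.4),f(S[190:280,345:435],4.4)]))
E
```

```text
axes now dx 59.7 dy 22.0 dz 162.0 spin 0.0
after spin dx 59.7 dy 22.0 dz 162.0 spin 0.0
pos [431.5 183.4 119.7] yaw_y 100.8 tilt [-0.003 -0.002 -1.   ] w 56.2 F [-0.3  0.2 -4.4] j6 -2.13 t 25.1
```

View pics/c10.png

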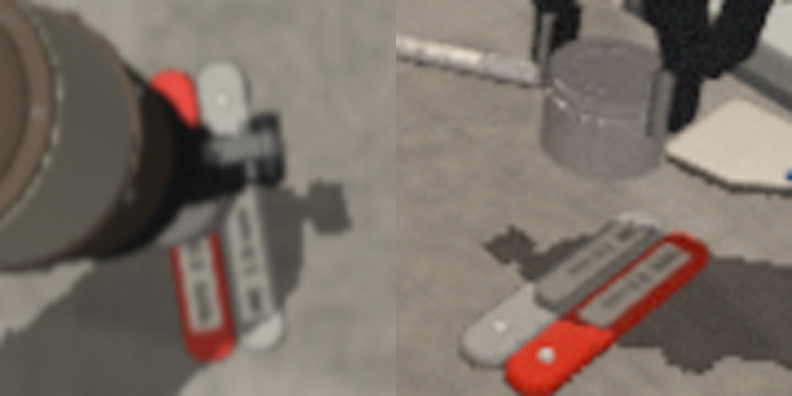

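Emit:
{"name": "drive_tool", "arguments": {"motion": [[0, 2, 14, 0], [0, 3.5, 26, 0], [0, 3.5, 26, 0], [0, 3.5, 26, 0], [0, 3.5, 26, 0], [0, 3, 22, 0], [0, 2, 14, 0], [0, 1, 7, 0], [10, 0, 0, 0], [20, 0, 0, 0]]}}

```text
clock: 26.03
position: [587.5, 236.8, 92.2]
ee_rot: [-0.066, 0.703, 0.068, 0.705]
contact_force: [0.1, -0.7, -4.9]
gripper_width: 56.1
```

Emit:
{"name": "drive_tool", "arguments": {"motion": [[20, 0, 0, 0], [10, 0, 0, 0], [5, 0, 0, 0], [0, 0, 0, 0], [0, 0, 0, 0], [0, 0, 0, 0], [0, 0, 0, 0], [0, 0, 0, 0], [0, 0, 0, 0]]}}

```text
clock: 26.78
position: [586.9, 236.4, 57.2]
ee_rot: [-0.067, 0.704, 0.067, 0.704]
contact_force: [0.3, -0.3, -4.4]
gripper_width: 56.2
```

```bash
python3 - <<'E'
from h import *
plan(586.5,235.4,43,100.8)
a=np.mean([arm.get_image("scene").astype(float) for _ in range(2)],0).mean(2).astype(int)
b=cv2.imread("pics/scene0.png").mean(2).astype(int)
for r in range(270,320,3): print(r,a[r,322:368])
print("initial seat")
for r in (284,287,290,293,296,299,302,305,308): print(r,b[r,322:368])
for z in(25,37): print(z,proj("scene",(586.5,235.4,z)))
E
```

```text
axes now dx 14.2 dy -0.9 dz -0.6 spin 0.1
after spin dx 14.2 dy -0.9 dz -0.6 spin 0.1
pos [586.9 236.4  57.2] yaw_y 100.9 tilt [ 0.001  0.001 -1.   ] w 56.2 F [ 0.3 -0.3 -4.4] j6 -2.02 t 26.8
270 [118 119 119 125 127 129 120 103  94  96  98  99  99  99 101 102 101  99
 101 100  99 101 102 100 100 100 100 101 101 104 101 102  87  52  21  27
  25  32  28  31  26  24  27  23  25  25]
273 [126 125 123 121 121 122 121 110 102 101 100  99  99  99  96  97  98 100
 100 101 100 100 102 100 102 100 101 100 100  98 101 101  98  78  42  29
  30  27  34  34  34  28  30  28  32  28]
276 [134 133 130 126 126 122 120 122 108 140 126 100 100  99 100 101 102 102
  99 101 102 102 101 100  98 101 102 102  99 100 101 103 105  80  47  32
  31  34  29  33  35  31  30  28  28  26]
279 [134 131 130 126 124 124 123 120 117 118 118 145 159 128 100 100 102 103
  98  99 102 101  98 103 102  99 103  97  95  91  93  94  90  66  83  97
  93  65  34  28  25  29  26  26  31  30]
282 [138 134 134 110  93  79  68  70  81  93  98 103 108 107 114 119 145 126
  98 101 101 101 102 102 103 102 101 101 101 100  99  99  85  7
[... 3458 characters left out ...]
  41  43  35  42  42
  44  39  89 104 106 125 132 134 134 133]
302 [129 130 132 125 114 109 111 109 102  76  51  38  34  36  40  39  43  35
  34  37  38  35  37  41  43  41  39  38  43  40  39  42  38  40  40  34
  43  58  95 106 108 108 122 130 132 133]
305 [134 135 130  99 107 115 115 113 114 106  83  65  64  60  50  39  31  25
  34  35  40  47  37  40  42  40  40  44  44  32  32  24  35  50  56  63
  85 103 110 108 109 109 119 129 128 131]
308 [128 126 121 120  96 103 114 116 115 118 116 116 116 111  84  70  71  68
  71  68  66  69  63  61  63  64  65  63  68  70  66  70  70  71  80 105
 111 112 113 110 106 107 119 128 124 124]
25 [345.44498656 294.27057035]
37 [345.77332727 289.66662634]
```

Emit:
{"name": "drive_tool", "arguments": {"motion": [[5, -0.9, -0.9, 0], [4, 0, 0, 0], [2, 0, 0, 0], [1.5, 0, 0, 0], [0, 0, 0, 0], [0, 0, 0, 0], [0, 0, 0, 0]]}}

```text
clock: 27.47
position: [586.0, 235.2, 44.0]
ee_rot: [-0.067, 0.704, 0.067, 0.704]
contact_force: [0.1, 0.1, -4.8]
gripper_width: 56.0
```

Emit:
{"name": "drive_tool", "arguments": {"motion": [[1, 0, 0, 0], [0.8, 0, 0, 0], [0.6, 0, 0, 0], [0, 0, 0, 0], [0, 0, 0, 0], [0, 0, 0, 0]]}}

```text
clock: 27.97
position: [586.1, 235.3, 42.6]
ee_rot: [-0.067, 0.704, 0.067, 0.704]
contact_force: [-4.1, -0.9, 5.9]
gripper_width: 56.2
```

Emit:
{"name": "drive_tool", "arguments": {"motion": [[0, 0, 0, 0], [0, 0, 0, 0], [0, 0, 0, 0], [0, 0, 0, 0], [-15, 0, 0, 0], [-25, 0, 0, 0], [-30, 0, 0, 0], [-25, 0, 0, 0], [-15, 0, 0, 0], [0, 0, 0, 0]], "grip": 85}}

```text
clock: 28.8
position: [588.3, 236.4, 156.1]
ee_rot: [-0.066, 0.701, 0.068, 0.707]
contact_force: [0.2, -0.9, 0.2]
gripper_width: 85.1
```

Emit:
{"name": "drive_tool", "arguments": {"motion": [[0, 0, -15, 0], [0, -5, -30, 0], [0, -10, -30, 0], [0, -10, -30, 0], [0, -10, -20, 0], [0, -20, 0, 0], [0, -20, 0, 0], [0, -10, 0, 0], [0, 0, 0, 0], [0, 0, 0, 0]]}}

```text
clock: 29.63
position: [479.3, 127.9, 151.0]
ee_rot: [-0.066, 0.704, 0.066, 0.704]
contact_force: [0.1, 0.6, 0.2]
gripper_width: 84.9
```

```bash
python3 - <<'E'
from h import *
plan(428,183,60,100.8)
a=np.mean([arm.get_image("scene").astype(float) for _ in range(2)],0).mean(2).astype(int)
for r in range(290,310): print(r,a[r,322:368])
f=lambda a,k:cv2.resize(a[:,:,::-1],None,fx=k,fy=k,interpolation=cv2.INTER_CUBIC)
T=arm.get_image("top");S=arm.get_image("scene")
cv2.imwrite("pics/top11.png",T[:,:,::-1]);cv2.imwrite("pics/scene11.png",S[:,:,::-1])
cv2.imwrite("pics/c11.png",np.hstack([f(T[145:290,190:260],4),f(S[215:360,320:430],4)[:580]]))
E
```

```text
axes now dx 91.0 dy 63.7 dz -40.1 spin -0.0
after spin dx 91.0 dy 63.7 dz -40.0 spin -0.0
pos [479.3 127.9 151. ] yaw_y 100.8 tilt [-0. -0. -1.] w 84.9 F [0.1 0.6 0.2] j6 -1.97 t 29.6
290 [138 139 140 141 144 148 145 131 106  99 103 115 120 130 117 111 115 116
 117 121 137 147 146 145 147 147 146 143 140 135 125 118 113 110 104 108
 122 112 102 124 135 133 136 137 138 139]
291 [139 142 141 143 144 146 148 127 102 100 104 106 113 119 135 127 112 110
 113 115 117 123 123 121 121 120 120 118 118 115 117 113 105 110 121 116
 105 103 108 130 136 136 138 136 138 139]
292 [140 141 143 146 146 146 147 125 102 101 106 107 110 113 125 127 141 144
 152 129 113 117 122 122 121 117 116 117 113 110 115 118 124 117 115 111
 107 103 110 132 138 137 137 138 138 140]
293 [141 141 142 143 143 144 134 121 106 101 106 109 110 112 114 116 131 131
 139 127 159 145 121 124 153 141 122 121 163 160 131 116 121 116 111 108
 106 103 115 134 141 139 139 139 140 139]
294 [142 141 141 141 140 133 119 108 103 103 106 109 111 111 115 115 117 118
 121 119 142 131 118 119 138 133 123 122 145 143 124 116 115 114 111 10
[... 2223 characters left out ...]
3  59  63
  76  82  88  92  92 102 106 106  98  83  74  62  57  60  64  68  73  74
  73 105 117 115 116 118 126 133 134 135]
307 [137 134 129 125 106 116 123 121 122 122 119 115  90  75  74  74  71  66
  63  61  63  61  54  60  65  66  63  56  53  60  66  69  71  76  74  73
  98 114 118 117 119 118 126 133 134 133]
308 [136 132 129 126 108 109 121 121 124 123 122 121 115  90  76  78  75  74
  74  74  71  72  67  66  68  66  67  70  70  73  73  75  75  76  77  76
 106 118 118 119 113 112 127 133 132 133]
309 [135 131 128 126 119 102 114 123 122 124 125 125 122 116 110  94  79  80
  76  78  78  75  77  78  76  76  76  75  76  80  77  79  78 101 109 110
 117 119 120 121  99 116 134 133 132 131]
```

View pics/c11.png

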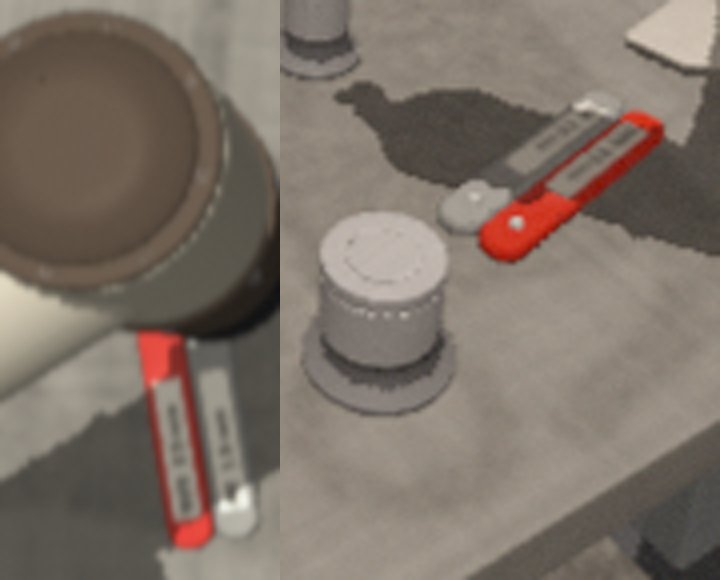

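The large weight is seated and centred: its front edge at row 306.3 matches the seat's. The pair lies clear. Next I'll measure the pair and the cradle.

```bash
python3 - <<'E'
from h import *
S=cv2.cvtColor(cv2.imread("pics/scene11.png"),cv2.COLOR_BGR2RGB);S0=cv2.cvtColor(cv2.imread("pics/scene0.png"),cv2.COLOR_BGR2RGB);T0=cv2.cvtColor(cv2.imread("pics/top0.png"),cv2.COLOR_BGR2RGB)
T=cv2.cvtColor(cv2.imread("pics/top11.png"),cv2.COLOR_BGR2RGB)
def red(im):
    h=cv2.cvtColor(im,cv2.COLOR_RGB2HSV); return ((h[...,0]<8)|(h[...,0]>172))&(h[...,1]>110)
def rect(n,m,z,box):
    v,u=np.nonzero(m); k=(u>=box[0])&(u<box[2])&(v>=box[1])&(v<box[3])
    P=np.array([onz(n,a,b,z)[:2] for a,b in zip(u[k],v[k])],np.float32); r=cv2.minAreaRect(P)
    bx=cv2.boxPoints(r); e=bx[1]-bx[0],bx[2]-bx[1]; l=max(e,key=np.linalg.norm); print(n,"c",np.round(r[0],1),"size",np.round(r[1],1),"dir",round(np.degrees(np.arctan2(l[1],l[0]))%180,1))
for z in (5,10): rect("scene",red(S),z,(430-345+320-20,235,430,290)); rect("scene",red(S0),z,(350,230,430,290))
rect("top",red(T0),10,(205,205,275,290))
print("cradle");rect("top",T0.max(2)<55,25,(385,205,425,290));rect("scene",S0.max(2)<50,25,(280,160,330,195))
rect("scene",S.max(2)<50,25,(280,160,330,195))
E
python3 - <<'E'
import sys;sys.path.insert(0,'.')
from h import *
T=cv2.imread("pics/top0.png");S=arm.get_image("scene")[:,:,::-1]
f=lambda a,k:cv2.resize(a,None,fx=k,fy=k,interpolation=cv2.INTER_CUBIC)
cv2.imwrite("pics/c12.png",np.hstack([f(T[195:295,375:440],5),f(S[150:207,272:350],5)[:285].copy() if 0 else cv2.copyMakeBorder(f(S[150:207,272:350],5),0,215,0,0,0)]))
E
```

```text
scene c [409.  193.6] size [129.6  30.4] dir 12.5
scene c [423.6 196.2] size [159.5  30.4] dir 12.0
scene c [413.7 197.5] size [128.4  30.1] dir 12.5
scene c [428.2 200.2] size [158.   30.1] dir 12.0
top c [422.5 195.4] size [153.1  26.4] dir 12.0
cradle
top c [ 434.9 -201.9] size [175.4  51.5] dir 5.9
scene c [ 406.7 -202.3] size [109.3  47.9] dir 5.3
scene c [ 407.2 -202.1] size [109.4  47.4] dir 6.6
```

View pics/c12.png

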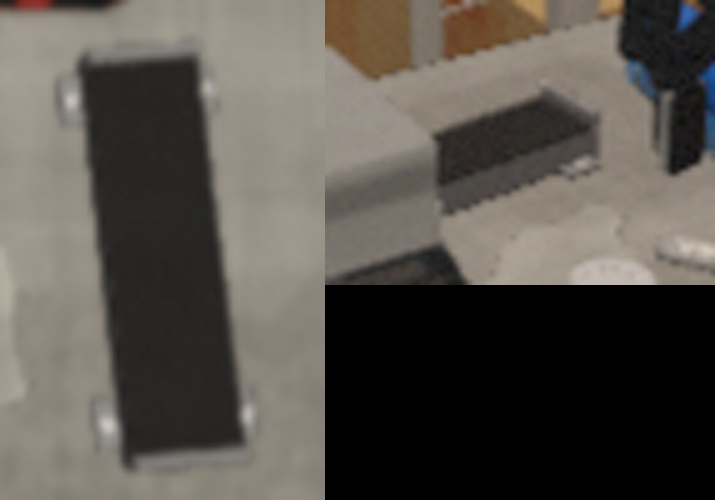

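The cradle centre comes to about (437,-200) with direction 6°. The pair centre is about (428,184.5) with direction 12°. Moving over the pair with the jaws narrowed to 68.

Emit:
{"name": "drive_tool", "arguments": {"motion": [[0, 0, 0, -1.2], [0, 15, -9, 0], [0, 20, -11, 0], [0, 18, -11, 0], [0, 13, -7.4, 0], [25, 0, 0, 0], [30, 0, 0, 0], [30, 0, 0, 0], [20, 0, 0, 0], [10, 0, 0, 0]], "grip": 68}}

```text
clock: 30.72
position: [426.3, 183.9, 33.9]
ee_rot: [-0.076, 0.705, 0.074, 0.702]
contact_force: [-0.6, -0.3, 0.2]
gripper_width: 67.8
```

Emit:
{"name": "drive_tool", "arguments": {"motion": [[5, 0, 0, 0], [0, 0, 0, 0], [0, 0, 0, 0], [0, 0, 0, 0], [0, 0, 0, 0], [0, 0, 0, 0], [0, 0, 0, 0]]}}

```text
clock: 31.3
position: [428.1, 184.9, 32.1]
ee_rot: [-0.074, 0.703, 0.075, 0.704]
contact_force: [0.1, -0.2, 0.5]
gripper_width: 68.1
```

```bash
python3 - <<'E'
from h import *
plan(428,184.5,3,102)
f=lambda a,k:cv2.resize(a[:,:,::-1],None,fx=k,fy=k,interpolation=cv2.INTER_CUBIC)
S=arm.get_image("scene");cv2.imwrite("pics/c13.png",f(S[205:295,340:440],6))
E
```

```text
axes now dx 29.1 dy -0.4 dz -0.2 spin 0.1
after spin dx 29.1 dy -0.4 dz -0.2 spin 0.1
pos [428.1 184.9  32.1] yaw_y 102.1 tilt [ 0.001  0.001 -1.   ] w 68.1 F [ 0.1 -0.2  0.5] j6 -2.12 t 31.3
```

View pics/c13.png

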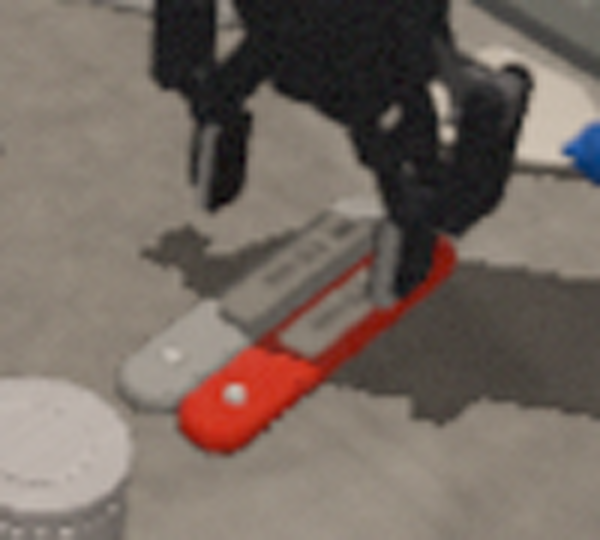

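The fingers straddle the pair squarely. Descending in steps with force checks.

Emit:
{"name": "drive_tool", "arguments": {"motion": [[10, -0.4, 0, 0], [8, 0, 0, 0], [5, 0, 0, 0], [3, 0, 0, 0], [2, 0, 0, 0], [0, 0, 0, 0], [0, 0, 0, 0], [0, 0, 0, 0], [0, 0, 0, 0]]}}

```text
clock: 32.1
position: [428.1, 184.4, 3.8]
ee_rot: [-0.074, 0.703, 0.074, 0.703]
contact_force: [0.5, -0.1, -0.2]
gripper_width: 67.8
```

Emit:
{"name": "drive_tool", "arguments": {"motion": [[1, 0, 0, 0], [1, 0, 0, 0], [1, 0, 0, 0], [0, 0, 0, 0], [0, 0, 0, 0], [0, 0, 0, 0]], "grip": 60}}

```text
clock: 32.6
position: [427.9, 184.2, 0.5]
ee_rot: [-0.074, 0.703, 0.074, 0.703]
contact_force: [-0.1, -0.3, 0.1]
gripper_width: 59.6
```

Emit:
{"name": "drive_tool", "arguments": {"motion": [[1, 0, 0, 0], [1, 0, 0, 0], [0, 0, 0, 0], [0, 0, 0, 0], [0, 0, 0, 0]]}}

```text
clock: 33.02
position: [427.9, 184.3, -1.5]
ee_rot: [-0.074, 0.703, 0.074, 0.703]
contact_force: [0.8, -0.5, 0.4]
gripper_width: 60.1
```

Emit:
{"name": "drive_tool", "arguments": {"motion": [[0, 0, 0, 0], [0, 0, 0, 0], [0, 0, 0, 0], [0, 0, 0, 0], [0, 0, 0, 0], [0, 0, 0, 0], [0, 0, 0, 0], [0, 0, 0, 0]], "grip": 44}}

```text
clock: 33.68
position: [427.9, 184.3, -0.9]
ee_rot: [-0.074, 0.703, 0.074, 0.703]
contact_force: [-1.1, 0.2, 5.9]
gripper_width: 49.8
```

Emit:
{"name": "drive_tool", "arguments": {"motion": [[-2, 0, 0, 0], [-5, 0, 0, 0], [-10, 0, 0, 0], [-15, 0, 0, 0], [-20, 0, 0, 0], [-20, 0, 0, 0], [-20, 0, 0, 0], [-12, 0, 0, 0], [-6, 0, 0, 0], [0, 0, 0, 0]]}}

```text
clock: 34.52
position: [428.4, 184.8, 109.9]
ee_rot: [-0.074, 0.702, 0.075, 0.704]
contact_force: [-0.3, -0.2, -1.6]
gripper_width: 49.9
```

Emit:
{"name": "drive_tool", "arguments": {"motion": [[0, 0, 0, 0], [0, 0, 0, 0], [0, 0, 0, 0]]}}

```text
clock: 34.77
position: [427.3, 183.8, 107.5]
ee_rot: [-0.075, 0.704, 0.074, 0.702]
contact_force: [-0.4, -0.3, -1.0]
gripper_width: 49.6
```

```bash
python3 - <<'E'
from h import *
plan(437.2,-200,100,96)
f=lambda a,k:cv2.resize(a[:,:,::-1],None,fx=k,fy=k,interpolation=cv2.INTER_CUBIC)
S=arm.get_image("scene");T=arm.get_image("top")
cv2.imwrite("pics/c14.png",np.hstack([f(T[195:295,185:285],4),f(S[175:275,340:440],4)]))
E
```

```text
axes now dx 7.5 dy -377.4 dz -70.4 spin 6.0
after spin dx 7.5 dy -382.7 dz -30.3 spin 6.0
pos [427.3 183.8 107.5] yaw_y 102.0 tilt [-0.002 -0.002 -1.   ] w 49.6 F [-0.4 -0.3 -1. ] j6 -2.12 t 34.8
```

View pics/c14.png

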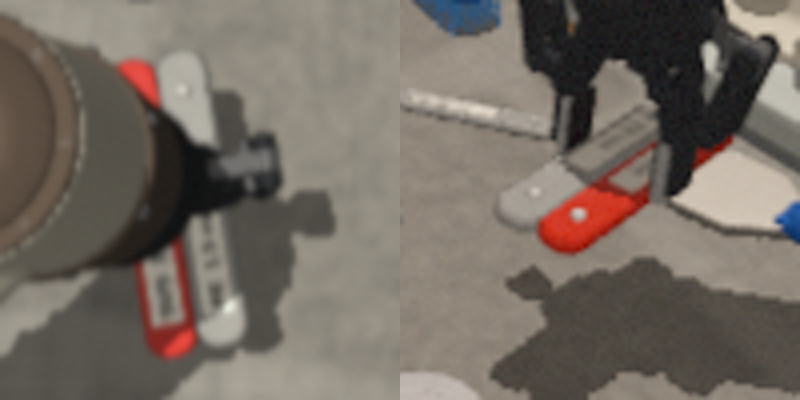

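Both pieces lifted level together. Carrying them to the cradle at z≈107, which clears the medium weight's top at 67.

Emit:
{"name": "drive_tool", "arguments": {"motion": [[0, 0, 0, 3], [0, 0, 0, 3], [0, -12, -1, 0], [0, -25, -2, 0], [0, -28, -2.2, 0], [0, -28, -2.2, 0], [0, -28, -2.2, 0], [0, -28, -2.2, 0], [0, -28, -2.2, 0], [0, -28, -2.2, 0]]}}

```text
clock: 35.7
position: [432.7, -23.1, 108.2]
ee_rot: [-0.038, 0.706, 0.038, 0.706]
contact_force: [-0.2, 0.5, -1.1]
gripper_width: 49.4
```

Emit:
{"name": "drive_tool", "arguments": {"motion": [[0, -28, -2.2, 0], [0, -28, -2.2, 0], [0, -28, -2.2, 0], [0, -28, -2.2, 0], [0, -28, -2.2, 0], [0, -20, -1.6, 0], [0, -12, -1, 0], [0, -6, -0.5, 0], [0, 0, 0, 0], [0, 0, 0, 0]]}}

```text
clock: 36.53
position: [437.6, -199.8, 108.2]
ee_rot: [-0.037, 0.706, 0.037, 0.706]
contact_force: [0.3, 0.8, -0.9]
gripper_width: 49.8
```

Emit:
{"name": "drive_tool", "arguments": {"motion": [[10, 0, 0, 0], [15, 0, 0, 0], [15, 0, 0, 0], [8, 0, 0, 0], [4, 0, 0, 0], [0, 0, 0, 0], [0, 0, 0, 0], [0, 0, 0, 0], [0, 0, 0, 0]]}}

```text
clock: 37.28
position: [438.7, -199.8, 57.3]
ee_rot: [-0.038, 0.706, 0.037, 0.707]
contact_force: [0.2, -0.2, -1.0]
gripper_width: 50.2
```

```bash
python3 - <<'E'
from h import *
plan(437.4,-200,50,96)
f=lambda a,k:cv2.resize(a[:,:,::-1],None,fx=k,fy=k,interpolation=cv2.INTER_CUBIC)
S=arm.get_image("scene");T=arm.get_image("top");cv2.imwrite("pics/topH.png",T[:,:,::-1])
cv2.imwrite("pics/c15.png",np.hstack([f(T[190:300,370:450],5),cv2.copyMakeBorder(f(S[130:200,280:350],5),0,200,0,0,0)]))
E
```

```text
axes now dx 7.3 dy -0.1 dz -1.4 spin 0.1
after spin dx 7.3 dy -0.1 dz -1.4 spin 0.1
pos [ 438.7 -199.8   57.3] yaw_y 96.1 tilt [ 0.002 -0.    -1.   ] w 50.2 F [ 0.2 -0.2 -1. ] j6 -1.38 t 37.3
```

```bash
python3 - <<'E'
from h import *
T=cv2.cvtColor(cv2.imread("pics/topH.png"),cv2.COLOR_BGR2RGB)
h=cv2.cvtColor(T,cv2.COLOR_RGB2HSV); m=((h[...,0]<8)|(h[...,0]>172))&(h[...,1]>110)
v,u=np.nonzero(m[190:300,370:450]);u+=370;v+=190
P=np.array([onz("top",a,b,68)[:2] for a,b in zip(u,v)])
a=np.radians(6);L=np.array([np.cos(a),np.sin(a)]);W=np.array([-L[1],L[0]])
c=np.array([434.9,-201.9]); l=(P-c)@L;w=(P-c)@W
k=w<60
print(len(u),"along",np.round(np.percentile(l,[0,1,99,100]),1),"across",np.round(np.percentile(w,[0,2,98,100]),1))
for s in((-80,-55),(-55,-30),(30,55),(55,90)):
    q=(l>s[0])&(l<s[1]); print(s,q.sum(),np.round(np.percentile(w[q],[0,50,100]),1) if q.sum() else "")
cs,_=cv2.findContours(m[190:300,370:450].astype(np.uint8),0,2)
print([(cv2.boundingRect(x),int(cv2.contourArea(x))) for x in cs if cv2.contourArea(x)>5])
for s in(-70,70): print(s,proj("top",[*(c+L*s+W*13),68]))
q=T[265:290,395:430].astype(int)
E
```

```text
214 along [-78.1 -76.8 116.9 118.9] across [ 1.2  1.5 55.6 58.8]
(-80, -55) 119 [ 1.2 15.8 29.4]
(-55, -30) 66 [ 1.2 23.9 29.9]
(30, 55) 0 
(55, 90) 0 
[((29, 65, 16, 28), 154)]
-70 [408.83147328 278.01278273]
70 [400.99991847 213.23075114]
```

Emit:
{"name": "drive_tool", "arguments": {"motion": [[8, -0.8, 0, 0], [8, 0, 0, 0], [6, 0, 0, 0], [4, 0, 0, 0], [2, 0, 0, 0], [0, 0, 0, 0], [0, 0, 0, 0], [0, 0, 0, 0], [0, 0, 0, 0]]}}

```text
clock: 38.13
position: [438.5, -200.6, 28.8]
ee_rot: [-0.037, 0.706, 0.037, 0.706]
contact_force: [-0.6, 0.1, -1.2]
gripper_width: 49.7
```

Emit:
{"name": "drive_tool", "arguments": {"motion": [[1, 0, 0, 0], [1, 0, 0, 0], [0, 0, 0, 0], [0, 0, 0, 0], [0, 0, 0, 0]]}}

```text
clock: 38.55
position: [438.2, -200.6, 26.5]
ee_rot: [-0.037, 0.706, 0.037, 0.706]
contact_force: [0.0, -0.7, -1.3]
gripper_width: 50.0
```

```bash
cat > chk.py <<'E'
from h import *
import sys
zt=float(sys.argv[1])
T=arm.get_image("top"); h=cv2.cvtColor(T,cv2.COLOR_RGB2HSV); m=((h[...,0]<8)|(h[...,0]>172))&(h[...,1]>110)
v,u=np.nonzero(m[195:300,375:440]);u+=375;v+=195
P=np.array([onz("top",a,b,zt)[:2] for a,b in zip(u,v)])
a=np.radians(5.9);L=np.array([np.cos(a),np.sin(a)]);W=np.array([-L[1],L[0]]);c=np.array([434.9,-201.9]);l=(P-c)@L;w=(P-c)@W
print("red along",np.round([l.min(),l.max()],1))
for s in((-75,-60),(-60,-45),(-45,-30),(-30,30),(30,60),(60,75)):
    q=(l>s[0])&(l<s[1])
    if q.sum()>5: print(s,np.round([w[q].min(),w[q].max()],1))
for s in (-70,-60,-50,50,60,70):
    print(s,[int(T[tuple(np.round(proj("top",[*(c+L*s+W*k),zt])).astype(int)[::-1])].mean()) for k in range(-36,37,3)])
E
python3 chk.py 37
```

```text
red along [-77.7 119.7]
(-75, -60) [ 0.1 27.6]
(-60, -45) [ 0.4 27.7]
(-45, -30) [ 0.2 27.7]
(-30, 30) [ 0.5 27.4]
-70 [131, 131, 148, 159, 129, 154, 164, 163, 162, 161, 147, 118, 86, 104, 116, 117, 116, 116, 116, 109, 90, 56, 89, 139, 176]
-60 [131, 129, 126, 127, 146, 179, 174, 148, 118, 118, 110, 83, 72, 70, 97, 107, 110, 121, 134, 136, 92, 62, 55, 114, 122]
-50 [129, 131, 130, 125, 97, 112, 119, 94, 90, 131, 120, 94, 67, 87, 121, 105, 87, 96, 128, 96, 67, 49, 58, 70, 73]
50 [211, 211, 212, 212, 213, 212, 214, 214, 214, 215, 215, 215, 215, 215, 216, 217, 218, 218, 218, 218, 218, 219, 219, 219, 220]
60 [205, 205, 205, 206, 206, 206, 207, 207, 207, 209, 209, 209, 210, 211, 210, 210, 211, 211, 213, 213, 214, 214, 214, 214, 214]
70 [189, 189, 191, 190, 195, 196, 196, 196, 197, 197, 198, 199, 199, 202, 203, 203, 203, 203, 204, 205, 205, 205, 207, 207, 193]
```

Aligned with the bed to about 0.5 mm across, and parallel. Lowering the last part.

Emit:
{"name": "drive_tool", "arguments": {"motion": [[0.8, 0, 0, 0], [0.7, 0, 0, 0], [0, 0, 0, 0], [0, 0, 0, 0], [0, 0, 0, 0]]}}

```text
clock: 39.02
position: [438.2, -200.6, 25.0]
ee_rot: [-0.037, 0.706, 0.037, 0.706]
contact_force: [-0.3, 0.4, -0.2]
gripper_width: 50.2
```

Emit:
{"name": "drive_tool", "arguments": {"motion": [[0.7, 0, 0, 0], [0.5, 0, 0, 0], [0, 0, 0, 0], [0, 0, 0, 0], [0, 0, 0, 0]]}}

```text
clock: 39.43
position: [438.3, -200.6, 24.1]
ee_rot: [-0.037, 0.706, 0.037, 0.706]
contact_force: [-1.7, 0.6, 3.9]
gripper_width: 49.8
```

Contact came at the predicted height. Opening and retreating.

Emit:
{"name": "drive_tool", "arguments": {"motion": [[0, 0, 0, 0], [0, 0, 0, 0], [0, 0, 0, 0], [0, 0, 0, 0], [-8, 0, 0, 0], [-15, 0, 0, 0], [-25, 0, 0, 0], [-30, 0, 0, 0], [-30, 0, 0, 0], [-20, 0, 0, 0]], "grip": 68}}

```text
clock: 40.27
position: [439.2, -200.9, 155.3]
ee_rot: [-0.038, 0.705, 0.037, 0.708]
contact_force: [0.2, 0.0, -0.3]
gripper_width: 67.9
```

Emit:
{"name": "drive_tool", "arguments": {"motion": [[0, 10, 0, 0], [0, 25, 0, 0], [0, 30, 0, 0], [0, 30, 0, 0], [0, 30, 0, 0], [0, 30, 0, 0], [0, 30, 0, 0], [0, 20, 0, 0], [0, 10, 0, 0], [0, 0, 0, 0]]}}

```text
clock: 41.1
position: [415.3, 14.6, 151.9]
ee_rot: [-0.038, 0.706, 0.038, 0.706]
contact_force: [0.0, -0.5, -0.0]
gripper_width: 68.0
```

```bash
python3 chk.py 35; python3 - <<'E'
from h import *
T0=cv2.imread("pics/top0.png")[:,:,::-1];T=arm.get_image("top")
# grey bar: bright & unsaturated over formerly black bed
d=(T.max(2).astype(int)-T0.max(2)>40); d[:195]=0;d[300:]=0;d[:,:375]=0;d[:,440:]=0
v,u=np.nonzero(d);P=np.array([onz("top",a,b,35)[:2] for a,b in zip(u,v)],np.float32);r=cv2.minAreaRect(P);print("changed area",np.round(r[0],1),np.round(r[1],1),round(r[2],1))
plan(437,-200,100)
E
```

```text
red along [-77.8 120. ]
(-75, -60) [ 0.2 27.2]
(-60, -45) [ 0.3 28.1]
(-45, -30) [ 0.3 28.3]
(-30, 30) [ 0.4 28.4]
(30, 60) [ 0.7 28.5]
(60, 75) [ 1.4 27.9]
-70 [127, 130, 147, 124, 116, 145, 163, 159, 159, 155, 148, 125, 74, 96, 114, 117, 115, 115, 115, 108, 91, 56, 88, 138, 157]
-60 [129, 128, 125, 124, 134, 173, 182, 187, 189, 193, 176, 155, 118, 129, 152, 162, 180, 191, 196, 141, 104, 69, 81, 114, 121]
-50 [129, 129, 130, 126, 152, 191, 222, 183, 168, 225, 218, 172, 106, 133, 184, 204, 163, 171, 222, 176, 125, 59, 59, 122, 131]
50 [142, 142, 141, 134, 153, 163, 163, 163, 163, 162, 163, 154, 128, 113, 118, 119, 122, 122, 118, 118, 99, 72, 64, 126, 137]
60 [141, 140, 128, 114, 128, 154, 159, 161, 171, 161, 165, 162, 111, 115, 119, 124, 129, 150, 118, 117, 108, 84, 74, 100, 128]
70 [144, 144, 154, 137, 143, 158, 163, 165, 163, 162, 157, 138, 118, 100, 118, 120, 120, 119, 119, 118, 78, 63, 87, 165, 153]
changed area [ 434.9 -200.8] [155.3  53.1] 6.0
axes now dx 51.7 dy -214.2 dz -1.1 spin 0.0
after spin dx 51.7 dy -214.2 dz -1.1 spin 0.0
pos [415.3  13.1 151.7] yaw_y 96.1 tilt [-0. -0. -1.] w 67.7 F [ 0.9 -0.1 -0.4] j6 -1.89 t 41.2
```

The pair lies flat, 155 x 53 mm, centred within about 1 mm and parallel with the bed. One last check that the weights haven't moved, then I'll hand in.

Emit:
{"name": "drive_tool", "arguments": {"motion": [[-20, 0, 0, 0], [-20, 0, 0, 0], [0, 0, 0, 0], [0, 0, 0, 0], [0, 0, 0, 0], [0, 0, 0, 0]]}}

```text
clock: 41.7
position: [414.9, 12.4, 190.9]
ee_rot: [-0.037, 0.707, 0.037, 0.705]
contact_force: [-1.1, 0.6, -0.3]
gripper_width: 68.1
```

```bash
python3 - <<'E'
from h import *
A=cv2.imread("pics/scene11.png").astype(np.float32).mean(2);B=arm.get_image("scene").astype(np.float32).mean(2)
for n,(x0,y0,x1,y1) in dict(small=(262,245,298,285),med=(312,195,346,236),large=(320,262,370,320)).items():
    print(n,"shift px",np.round(cv2.phaseCorrelate(A[y0:y1,x0:x1],B[y0:y1,x0:x1]),2),"mean|d|",np.abs(A-B)[y0:y1,x0:x1].mean().round(1))
s=arm.read_state();print(s["position"].round(),np.abs(s["joint_vel"]).max())
E
```

```text
Traceback (most recent call last):
ValueError: setting an array element with a sequence. The requested array has an inhomogeneous shape after 1 dimensions. The detected shape was (2,) + inhomogeneous part.
```

```bash
python3 - <<'E'
from h import *
A=cv2.imread("pics/scene11.png").astype(np.float32).mean(2);B=arm.get_image("scene").astype(np.float32).mean(2)
for n,(x0,y0,x1,y1) in dict(small=(262,245,298,285),med=(312,195,346,236),large=(320,262,370,320)).items():
    print(n,cv2.phaseCorrelate(A[y0:y1,x0:x1],B[y0:y1,x0:x1]),np.abs(A-B)[y0:y1,x0:x1].mean())
arm.job_done()
E
```

```text
small ((0.10343618095872742, -0.07709406877714642), 1.016172345644898) 3.334491
med ((-0.15822955605198175, 0.6952840435046639), 0.7341336750689847) 8.181492
large ((0.08527888055529331, 0.041098956709571866), 0.9075102907816569) 4.187701
the job is handed in; nothing more can be done
```

The job is done and handed in at about 42 s of the 115 s allowed. The three weights stand on their matching stands, and the two test pieces lie as a pair on the cradle.

- **Weights:** I placed them in the order small, medium, large. The small one first sat about 1.5 mm off centre, so I re-gripped and shifted it. After each placing, the scene camera showed the weight's edges matching its seat to within about 1 mm.
- **Test pieces:** I lifted both in one grip and laid them between the end stops. Afterwards the top camera measured the pair as 155 x 53 mm, within about 1 mm of the bed centre and 0.1° of its direction.
- **Forces:** the largest force in the move reports was about 8 N, and the arm ended clear of everything.

**Checks that disagreed:**
- **Cameras:** the two cameras differed by a steady 4 to 6 mm on the seats. I used the mean of the two and corrected from close views.
- **Medium weight:** the final before-and-after comparison showed no movement of the small and large weights (0.1 px). It gave 0.7 px (about 1.5 mm) for the medium one, with a weak match. The gripper hung above it and its shadow had probably changed, but I handed in without ruling out a real shift.
- **Pictures:** I reached the 16-picture limit before the pair was laid, so that placing was checked by numbers only.

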